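# Pack the muffin and close the bento flaps

## Robot

A 7-joint arm with a two-finger parallel gripper is mounted at the origin on the work surface. World frame = base frame: x ahead of the robot, y to its left, z up, the work surface at z = 0. Lengths are in m, angles in rad, forces in N, time in s.
With the tool pointing down it reaches from about 0.4 to 0.875 m from the base axis. Payload 4.4 kg.
Tool frame: the origin (TCP) lies at the very end of the fingers, on their centre line; the grasp point (between the pads) lies 19 mm behind it; z points along the fingers, y is the direction in which the jaws open and shut (so a half turn about z gives the same grasp; the last joint's range is limited). The gripper opens to 85 mm and grips with 20 to 120 N. Pads are 22 mm wide; open, the fingers measure 114 mm over their backs; the gripper's body (76 mm by 85 mm) begins 54 mm behind the grasp point. The pads swing forward as they close: fully open they stand 13 mm farther back than shut.
Start: joints at [1.036, 0.628, 0.038, 1.517, -0.027, 0.996, -0.02], TCP at [0.294, -0.58, 0.207] pointing down, gripper open.
Joint ranges: [-3.06, 3.06], [-0.37, 2.12], [-1.25, 1.32], [0.18, 2.47], [-1.1, 4.24], [0.23, 1.98], [-2.94, 2.94]. Speed limits (rad/s): [2.57, 2.57, 3.14, 3.14, 3.14, 3.14, 3.14].

## Interface

Orientations are given as a unit quaternion [w, x, y, z].
In Python, from rig import env gives the robot as it stands. The module is installed in compiled form; this text tells all that it offers.
- The arm moves only by the tool move_arm, never from a script. Its argument "targets" is a list that holds one entry, the list of rows, each a list of 7 numbers: the shift along the tool's x, y, z in cm, then the turn, a rotation vector about the tool's x, y, z in degrees, then the opening in per cent of the stroke, from 0 (shut) to 100 (fully open). In form: [[[dx, dy, dz, ax, ay, az, hand], ...]]. A call has 1 to 8 rows; each row shifts and turns the pose as measured when the row begins, along the tool's axes as they then stand; what a row does not reach is not made up. A row lasts 1/8 s, in which the tool goes at most 62.5 mm and 10.7 degrees, less where a joint would pass 70% of its speed; a pose out of reach is approached as far as the arm can. A call with a gripper value outside its range is refused whole. The fingers move at their own pace and stop on an object; "squeeze" is the grip in N (left out, the last holds). Time passes only in rows, so rows that do not move let the fingers close. It gives the time, the measured TCP pose, the force and the opening at its end, in the units of the state.
- env.observe(): the state, without advancing time (a new reading comes with each control period).
- env.grab_frame(name): name is "scene" or "top"; returns (picture, depth): 384x512x3 uint8, blue, green, red; 384x512 float32, m along the optical axis (not along the pixel's ray), 0 where there is no reading.
- env.camera_info(name): a dict with "camera_matrix" (3x3 intrinsics, pixels), "T" (4x4, takes a point from camera to world coordinates). Camera axes: x right, y down, z forward; pixel columns grow to the right and rows downward; lengths in m; the calibration is good to about 2 mm. A picture is of the moment at which its call begins. camera_info takes no time and is no camera call.
- env.close_job(): hands the job in, once; it reports no verdict.
The state is a dict: "time_s": time; "joint_pos": joint angles; "qd": joint speeds; "joint_torque": joint torques, N m; "eef_pos": TCP position; "tool_rot": TCP orientation; "wrist_force": force on the tool from outside, world axes, zero at the start; "torque": the same for the moment, N m; "grip_width": finger opening in m.
Only numpy, scipy, OpenCV 4.12 (cv2) and the standard library are available. Lean on these libraries where they do the work, as an engineer would, in place of code of your own. Each camera call takes 0.05 s, during which the arm holds its last target. There are 200 camera calls.

## Task

Pack the lunch: set the muffin in its blue cup upright on the floor of the open bento box without dropping it. Then fold the far flap (the one under the wire shelf) all the way down, and after that the near flap all the way down so that its lip lies over the far one. Press gently, do not bump the wire shelf, and leave the empty cup, sandwich case, spoon and grater where they are.

Things in the scene. Friction and masses are not known exactly. Their poses are not given: they have to be found in the camera images.
- bento: bamboo two-tier bento box, 200 mm long (x) x 150 wide (y), rim at z = 95 mm; fixed. Origin: centre of its underside on the counter; x points away from the robot (turned by its yaw), z up. Open upper tier: 6 mm walls, floor at z = 51 mm. Two flaps are hinged along y on its end rims: the far one at x = +100, z = 95 mm, the near one at x = -100, z = 95 mm.
- bento_floor (a point): centre of the upper tier's floor inside the box, 51 mm above the box's origin
- far_flap (a joint): angle of the far flap (rad): 0 = flat shut on the rim, grows as it swings up; starts at 0.5 to 0.7, free edge towards the robot. Dark bamboo leaf 66 mm long, 146 wide, 5 thick, lying on the rim when shut (top at z = 100 mm). Stiff friction hinge: stays where it is left, goes down under 1 to 4 N. Shut, it rests hard on the rim. Below the wire shelf: needs a tilted tool.
- far_edge (a point): middle of the far flap's free edge, on its upper face, 66 mm from its hinge; at box x = +34, z = 100 mm when shut
- near_flap (a joint): angle of the near flap (rad): 0 = flat shut on the rim, grows as it swings up; starts at 1.65 to 1.90, upright, leaning a little out towards the robot. Light bamboo leaf 130 mm long, 146 wide, 5 thick, top at z = 100 mm when shut. Stiff friction hinge: stays where it is left; 1 to 4 N from the robot's side push it over. Rests hard on the rim when shut.
- near_edge (a point): middle of the near flap's free edge (the end of its lip, on the lip's underside), 146 mm from its hinge. The lip is a dark strip on the flap's outer face, 4 mm thick, 112 to 146 mm from the hinge; it sticks 16 mm past the leaf and lies over the far flap's edge when both are shut.
- wire_shelf: fixed steel wire shelf on four legs over the far part of the box. Origin: on the counter below the middle of its front edge (nearest the robot, over box x = +22 to +28 mm); x points away from the robot, turned as the box is. Wires lie 305 to 313 mm above the counter, x = 0 to 200, y = -190 to +190 mm; 10 mm legs at the corners.
- muffin: brown muffin filling a blue muffin cup, one rigid loose piece: round, 57 mm across at the foot, 64 mm at 28 mm height, domed top at 36 mm; about 90 g. Origin: centre of its underside, z up. It stands on the counter left or right in front of the box.
- empty_cup: empty blue muffin cup, loose, 64 mm across and 30 mm high, standing on the side where the muffin is not; leave it. Origin: centre of its underside.
- sandwich_case: clear plastic sandwich case with green clip, 144 x 144 x 47 mm, on the counter to the left; leave it. Origin: centre of its underside.
- spoon: stainless spoon, 180 mm long, lying on the counter to the right; leave it. Origin near its middle.
- grater: small orange and white flat grater, 190 x 75 x 12 mm, lying on the counter to the right; leave it. Origin: underside, where handle and blade meet.
Mind the look-alikes: they are no part of the job. What is shaped like the muffin but green is not meant. Of the things that look like the bento, the larger one is meant.

How it is judged:
By the outcome, as a careful person would: the job done as asked, in the order asked, and still so for the second after the job is handed in, with the robot touching nothing.
It also fails if it takes over 64 s, if anything falls off the work surface, if the arm or the gripper's body presses on something with over 40 N, if the wrist force passes 120 N, or if a joint passes its speed limit or range.

## Working session

There is one attempt and no reset: what is moved stays moved. The work goes in short steps, Python scripts to look and compute and a tool call to move; the robot and the scene stay as the last step left them, time stands still between calls to the robot, and variables do not carry over. Pictures are saved under pics/ and viewed, about 8 in all and at most 12, crops included, and the job is handed in when it is done.

Besides the shell and the picture viewer there is one more tool, called as name([rows], argument=value, ...), one row to a line, values as JSON. move_arm: Moves the arm, as the interface text tells. Its arguments: {"type":"object","properties":{"targets":{"type":"array"},"squeeze":{"type":"number"}},"required":["targets"]}

```bash
mkdir -p pics
cat > h.py <<'E'
import numpy as np, cv2
from rig import env
np.set_printoptions(precision=4,suppress=True)
def grab(n,save=None):
    im,d=env.grab_frame(n)
    if save: cv2.imwrite('pics/'+save,im); np.save('pics/'+save+'.npy',d)
    return im,d
def cloud(n,d):
    c=env.camera_info(n);K=np.array(c['camera_matrix']);T=np.array(c['T'])
    v,u=np.mgrid[:d.shape[0],:d.shape[1]]
    P=np.stack([(u-K[0,2])/K[0,0]*d,(v-K[1,2])/K[1,1]*d,d],-1)
    return P@T[:3,:3].T+T[:3,3]
E
python3 - <<'E'
from h import *
for n in('scene','top'):
    im,d=grab(n,n+'0.png'); c=env.camera_info(n); print(n,c['T'],c['camera_matrix'],(d>0).mean())
print(env.observe())
a=cv2.imread('pics/scene0.png');b=cv2.imread('pics/top0.png')
E
```

```text
scene [[ 0.8111  0.4792 -0.3352  0.9923]
 [ 0.5847 -0.6781  0.4453 -0.6162]
 [-0.0139 -0.5572 -0.8303  1.2252]
 [ 0.      0.      0.      1.    ]] [[388.6076   0.     247.8057]
 [  0.     388.6076 192.4651]
 [  0.       0.       1.    ]] 0.9960174560546875
top [[ 0.0194 -0.9918  0.1263  0.35  ]
 [-0.9997 -0.0173  0.0175 -0.0178]
 [-0.0151 -0.1266 -0.9918  1.3456]
 [ 0.      0.      0.      1.    ]] [[441.5492   0.     255.1988]
 [  0.     441.5492 195.0677]
 [  0.       0.       1.    ]] 0.9960276285807291
{'time_s': 0.1, 'joint_pos': array([ 1.0362,  0.6292,  0.0385,  1.5182, -0.027 ,  0.9963, -0.02  ]), 'qd': array([-0.0013, -0.0014,  0.0001, -0.0044,  0.001 , -0.0002, -0.0006]), 'joint_torque': array([  0.0041, -56.453 ,   1.2307, -19.3972,   0.0112,   0.0054,
         0.    ]), 'eef_pos': array([ 0.2934, -0.5793,  0.2062]), 'tool_rot': array([-0.0008,  0.9727,  0.2322, -0.0002]), 'wrist_force': array([-0.5653,  0.6928, -0.1112]), 'torque': array([ 0.0127,  0.0829, -0.0321]), 'grip_width': 0.08519987310979317}
```

View pics/scene0.png

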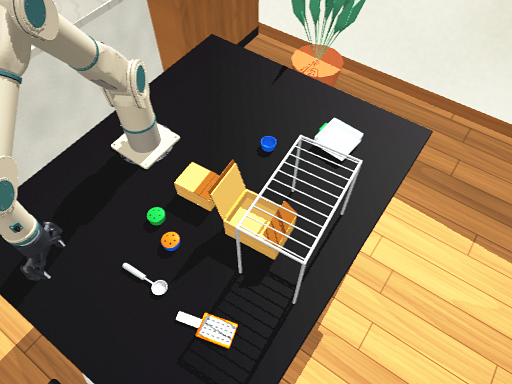

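View pics/top0.png

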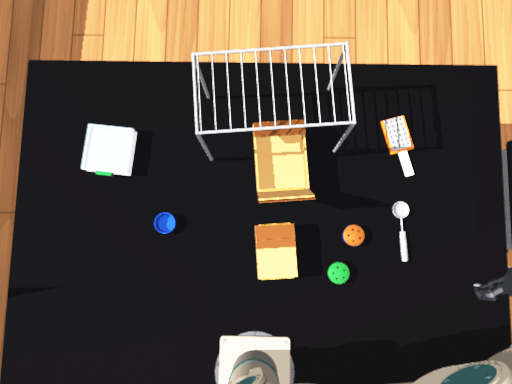

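The top view shows the brown muffin at (354,235) and its green look-alike at (338,272). The larger bento is at (283,160), its near flap standing up at row ~195. A smaller closed box sits at (276,250), the empty cup at (165,222), and the shelf front wire near row 130.

Run:
```python
from h import *
C={}
for n in('scene','top'):
    C[n]=(cv2.imread(f'pics/{n}0.png'),cloud(n,np.load(f'pics/{n}0.png.npy')))
def rep(n,win,zlo,zhi,name):
    im,P=C[n];u0,v0,u1,v1=win
    Q=P[v0:v1,u0:u1].reshape(-1,3);Q=Q[(Q[:,2]>zlo)&(Q[:,2]<zhi)]
    if len(Q)<4: print(name,n,len(Q));return Q
    r=cv2.minAreaRect((Q[:,:2]*1000).astype(np.float32)); print(name,n,len(Q),'rect',r,'zmed/max',np.median(Q[:,2]),Q[:,2].max()); return Q
for n,w in(('top',(338,220,370,250)),('scene',(157,228,185,255))):
    Q=rep(n,w,.006,.06,'muffin'); print(cv2.minEnclosingCircle((Q[:,:2]*1000).astype(np.float32)))
# box: all points in world crop
for n in C:
    P=C[n][1].reshape(-1,3);I=C[n][0].reshape(-1,3)
    m=(P[:,0]>.5)&(P[:,0]<.8)&(abs(P[:,1]+.06)<.13)
    Q=P[m]
    h=np.histogram(Q[:,2],bins=np.arange(0,.33,.01));print(n,h[0])
    for lo,hi,nm in((.045,.056,'floor'),(.09,.099,'rim'),(.105,.15,'f'),(.15,.235,'nf')):
        q=Q[(Q[:,2]>lo)&(Q[:,2]<hi)]
        if len(q)>4: print(nm,len(q),cv2.minAreaRect((q[:,:2]*1000).astype(np.float32)),q[:,:2].min(0),q[:,:2].max(0))
    P=C[n][1].reshape(-1,3);q=P[(P[:,2]>.295)&(P[:,2]<.325)&(P[:,0]>.6)&(abs(P[:,1])<.4)]
    if len(q)>4: print('shelf',cv2.minAreaRect((q[:,:2]*1000).astype(np.float32)),len(q))
    a=C[n][0]
a=cv2.resize(C['top'][0][110:260,180:380],(800,600),interpolation=cv2.INTER_CUBIC);cv2.imwrite('pics/c1.png',a)
a=cv2.resize(C['scene'][0][140:270,165:325],(800,600),interpolation=cv2.INTER_CUBIC);cv2.imwrite('pics/c2.png',a)
```

```text
muffin top 386 rect ((411.94281005859375, -294.6672058105469), (79.0615463256836, 94.57046508789062), 9.956793785095215) zmed/max 0.0344123031304846 0.04333511747177221
((404.592041015625, -291.57568359375), 54.07017517089844)
muffin scene 273 rect ((407.5986022949219, -278.3916015625), (89.4083251953125, 63.184329986572266), 71.6781234741211) zmed/max 0.032584448461909776 0.04164191113418303
((397.1481628417969, -273.31494140625), 47.609840393066406)
scene [945  74  75  83 460 610 149 151 110 239 210 232 242 230  80  74  72  56
  39  24   9   0   0   0   0   0   0   0   0   0 375 399]
floor 935 ((626.5169067382812, -67.89246368408203), (197.83924865722656, 151.45486450195312), 4.839913845062256) [ 0.5263 -0.1495] [0.7309 0.0159]
rim 213 ((625.477294921875, -65.41112518310547), (207.06817626953125, 153.52427673339844), 5.035706996917725) [ 0.5172 -0.1505] [0.7329 0.0124]
f 887 ((614.8470458984375, -67.81841278076172), (219.46421813964844, 146.1292266845703), 5.270111560821533) [ 0.5032 -0.1496] [0.7265 0.0132]
nf 274 ((505.3564453125, -78.8875732421875), (16.111120223999023, 148.2480
[... 337 characters left out ...]
219  886]
floor 2287 ((616.7249755859375, -67.79232025146484), (159.76670837402344, 138.22048950195312), 4.833806991577148) [ 0.5327 -0.1419] [0.6994 0.006 ]
rim 301 ((625.3111572265625, -66.8592758178711), (203.73321533203125, 150.3075714111328), 4.966978549957275) [ 0.5178 -0.1493] [0.731  0.0147]
f 622 ((617.3570556640625, -67.366455078125), (216.16648864746094, 145.68405151367188), 4.850372314453125) [ 0.5058 -0.1485] [0.7288 0.0115]
nf 111 ((506.3169250488281, -76.17523193359375), (11.9518461227417, 143.47134399414062), 0.2932423949241638) [ 0.5002 -0.1479] [ 0.5125 -0.0045]
shelf ((745.4437866210938, -37.74314880371094), (210.65931701660156, 389.65277099609375), 4.852513313293457) 2963
```

View pics/c2.png

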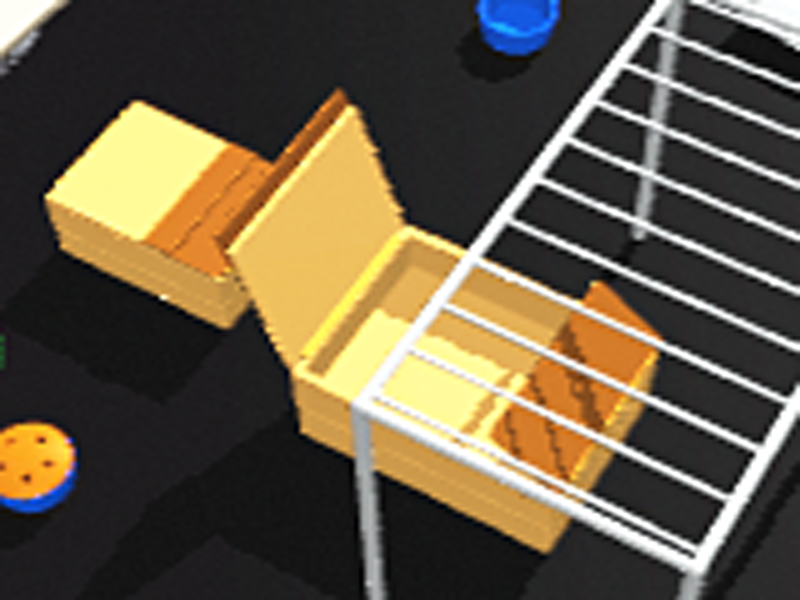

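```bash
cat >> h.py <<'E'
yaw=np.radians(4.9);cB=np.array([.6254,-.0665,0])
RB=np.array([[np.cos(yaw),-np.sin(yaw),0],[np.sin(yaw),np.cos(yaw),0],[0,0,1]])
def tobox(P): return (P-cB)@RB
def flaps(name='top',P=None):
    B=tobox(P).reshape(-1,3)
    f=B[(B[:,0]>.03)&(B[:,0]<.098)&(abs(B[:,1])<.06)&(B[:,2]>.098)&(B[:,2]<.2)]
    n=B[(B[:,0]<-.102)&(B[:,0]>-.2)&(abs(B[:,1])<.06)&(B[:,2]>.105)&(B[:,2]<.26)]
    if len(f)>20:
        print(name,'far n',len(f),'ang med',np.median(np.arctan2(f[:,2]-.1,.1-f[:,0])),'minx',f[:,0].min(),'zmax',f[:,2].max())
    if len(n)>20:
        p=np.polyfit(n[:,2],n[:,0],1); print(name,'near n',len(n),'ang',np.pi/2-np.arctan(p[0]),'zmax',n[:,2].max(),'xmin',n[:,0].min(),'res',np.std(n[:,0]-np.polyval(p,n[:,2])))
E
python3 - <<'E'
from h import *
for n in('scene','top'):
    im=cv2.imread(f'pics/{n}0.png');P=cloud(n,np.load(f'pics/{n}0.png.npy'))
    flaps(n,P)
    B=tobox(P).reshape(-1,3)
    r=B[(abs(B[:,2]-.095)<.003)&(abs(B[:,0])<.13)&(abs(B[:,1])<.09)]
    print('rim y',np.percentile(r[:,1],[1,99]),'x',np.percentile(r[:,0],[1,99]),'z',np.median(r[:,2]))
    s=B[(B[:,2]>.29)&(B[:,2]<.325)&(B[:,0]>0)&(abs(B[:,1])<.3)&(B[:,0]<.3)];print('shelf x',np.percentile(s[:,0],[.5,99.5]),'y',np.percentile(s[:,1],[.5,99.5]),'z',np.median(s[:,2]))
    hsv=cv2.cvtColor(im,cv2.COLOR_BGR2HSV);W=P
    reg=(abs(W[...,0]-.43)<.08)&(abs(W[...,1]+.26)<.09)
    o=cv2.inRange(hsv,(5,120,60),(30,255,255))>0; b=cv2.inRange(hsv,(100,120,50),(130,255,255))>0
    for nm,m in(('brown',o&reg),('blue',b&reg)):
        q=W[m];print(n,nm,len(q),q.mean(0),q.min(0),q.max(0))
    m=((o|b)&reg).astype(np.uint8);q=W[m>0]
    v,u=np.nonzero(m);k=env.camera_info(n);K=np.array(k['camera_matrix']);T=np.array(k['T'])
    ct=cv2.minEnclosingCircle(np.stack([u,v],1).astype(np.float32));print(ct)
    d=T[:3,:3]@np.array([(u[o[v,u]].mean()-K[0,2])/K[0,0],(v[o[v,u]].mean()-K[1,2])/K[1,1],1]);t=(.030-T[2,3])/d[2];print('ray brown z.03',T[:3,3]+t*d)
E
```

```text
scene far n 496 ang med 0.6808205497683935 minx 0.04785782215906604 zmax 0.14202566067743905
scene near n 891 ang 1.8779454655064802 zmax 0.23692881978408908 xmin -0.15112796733098274 res 0.0022735359028371346
rim y [-0.0758  0.0756] x [-0.1032  0.1034] z 0.09502529344864863
shelf x [0.0198 0.2271] y [-0.1751  0.2113] z 0.3103197776653485
scene brown 247 [ 0.4035 -0.2868  0.0311] [ 0.3525 -0.3195 -0.0061] [ 0.434  -0.2434  0.0416]
scene blue 60 [ 0.4216 -0.2951  0.0087] [ 0.3667 -0.3179 -0.005 ] [ 0.4336 -0.2474  0.0281]
((170.2954559326172, 240.47727966308594), 10.30881118774414)
ray brown z.03 [ 0.4031 -0.2866  0.03  ]
top far n 419 ang med 0.6944521571555862 minx 0.0471270238783355 zmax 0.14470445831684398
top near n 504 ang 1.8892581750315645 zmax 0.23875612073274288 xmin -0.14915686168916592 res 0.0021179277729064714
rim y [-0.0752  0.0746] x [-0.1004  0.0955] z 0.09546149556146433
shelf x [0.0183 0.2257] y [-0.1744  0.2122] z 0.3119896591364105
top brown 367 [ 0.4039 -0.2885  0.0332] [ 0.3711 -0.3255 -0.004 ] [ 0.4382 -0.2593  0.0433]
top blue 8 [ 0.3926 -0.2672 -0.0004] [ 0.3718 -0.304  -0.0076] [ 0.4131 -0.2591  0.004 ]
((352.9545593261719, 235.0454559326172), 11.677755355834961)
ray brown z.03 [ 0.4039 -0.2891  0.03  ]
```

Measured: the muffin is at (0.404, -0.288), the box centre at (0.625, -0.067) with yaw 4.9°. The far flap stands at 0.69 and the near at 1.88. The shelf front is at box x = 0.02. All of these match the given sizes, so I'll move now.

move_arm([
  [[0, 0, 1.5, 0, 0, 7.4, 100], [0, 0, 1.5, 0, 0, 7.4, 100], [0, 0, 1.5, 0, 0, 7.2, 100], [2.7, -5.6, 0, 0, 0, 0, 100], [2.7, -5.6, 0, 0, 0, 0, 100], [2.7, -5.6, 0, 0, 0, 0, 100], [2.7, -5.6, 0, 0, 0, 0, 100], [2.7, -5.6, 0, 0, 0, 0, 100]],
], squeeze=25)

```text
time_s: 1.1
eef_pos: [0.406, -0.2906, 0.156]
tool_rot: [-0.001, 1.0, 0.031, -0.002]
wrist_force: [0.6, 0.0, 0.1]
grip_width: 0.0851
```

move_arm([
  [[-0.2, -0.3, 4, 0, 0, -1.3, 100], [0, 0, 4, 0, 0, 0, 100], [0, 0, 4, 0, 0, 0, 100], [0, 0, 2, 0, 0, 0, 100], [0, 0, 0, 0, 0, 0, 100]],
])

```text
time_s: 1.72
eef_pos: [0.4082, -0.2791, 0.0122]
tool_rot: [-0.003, 0.999, 0.05, -0.001]
wrist_force: [-0.7, -0.6, -0.8]
grip_width: 0.0854
```

move_arm([
  [[-0.5, 0.9, 0.6, 0, 0, 0.8, 100], [0, 0, 0, 0, 0, 0, 100]],
])

```text
time_s: 1.98
eef_pos: [0.4044, -0.2901, 0.007]
tool_rot: [-0.002, 0.999, 0.042, -0.0]
wrist_force: [0.1, -0.7, 0.8]
grip_width: 0.0854
```

Run:
```python
from h import *
a,_=grab('scene','s1.png');b,d=grab('top','t1.png');o=env.observe();print(o['eef_pos'],o['tool_rot'],o['wrist_force'])
x=cv2.resize(a[190:280,120:220],(400,360),interpolation=2);y=cv2.resize(b[190:280,300:400],(400,360),interpolation=2)
cv2.imwrite('pics/c3.png',np.hstack([x,y]))
```

```text
[ 0.4052 -0.2892  0.0073] [-0.0019  0.9991  0.0431  0.0001] [ 0.3076 -0.0295  0.6284]
```

View pics/c3.png

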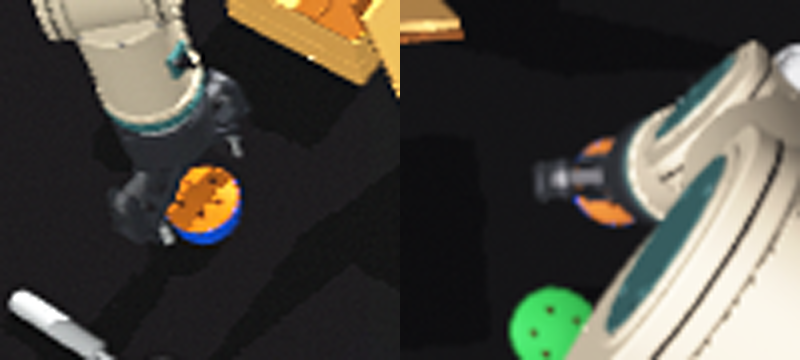

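The muffin sits between the two fingers (centre at about (205,205) in the left crop), so I'll close.

move_arm([
  [[0, 0, 0, 0, 0, 0, 0], [0, 0, 0, 0, 0, 0, 0], [0, 0, 0, 0, 0, 0, 0], [0, 0, 0, 0, 0, 0, 0], [0, 0, 0, 0, 0, 0, 0], [0, 0, 0, 0, 0, 0, 0]],
], squeeze=25)

```text
time_s: 2.82
eef_pos: [0.4083, -0.2893, 0.0131]
tool_rot: [-0.001, 0.999, 0.044, 0.004]
wrist_force: [0.0, 0.3, -0.3]
grip_width: 0.0002
```

Run:
```python
from h import *
a,da=grab('scene','s2.png');b,d=grab('top','t2.png');o=env.observe();print(o['eef_pos'],o['tool_rot'],o['wrist_force'])
x=cv2.resize(a[190:280,120:220],(400,360),interpolation=2);y=cv2.resize(b[190:280,300:400],(400,360),interpolation=2)
cv2.imwrite('pics/c4.png',np.hstack([x,y]))
for n,im,dd in(('scene',a,da),('top',b,d)):
    W=cloud(n,dd);hsv=cv2.cvtColor(im,cv2.COLOR_BGR2HSV)
    reg=(abs(W[...,0]-.42)<.1)&(abs(W[...,1]+.28)<.11)&(W[...,2]<.06)
    oo=cv2.inRange(hsv,(5,120,60),(30,255,255))>0;q=W[oo&reg]
    if len(q): print(n,len(q),q.mean(0),np.percentile(q,[3,97],axis=0))
```

```text
[ 0.4081 -0.2891  0.0128] [-0.0009  0.999   0.0438  0.0033] [ 0.0871  0.404  -0.1427]
scene 133 [ 0.4146 -0.2893  0.0304] [[ 0.3928 -0.3169 -0.0022]
 [ 0.4338 -0.2496  0.042 ]]
top 96 [ 0.3943 -0.2787  0.0319] [[ 0.374  -0.2973  0.0026]
 [ 0.4328 -0.2642  0.0398]]
```

View pics/c4.png

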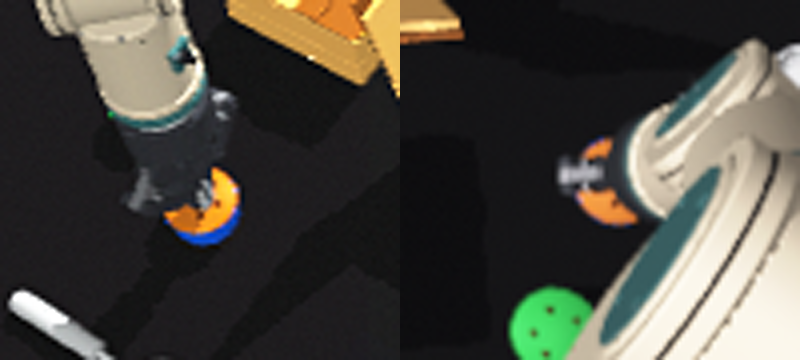

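Run:
```python
from h import *
p=env.observe()['eef_pos']
for n,f in(('scene','s2'),('top','t2')):
    k=env.camera_info(n);K=np.array(k['camera_matrix']);T=np.linalg.inv(np.array(k['T']))
    def pr(q):
        q=K@(T[:3,:3]@q+T[:3,3]);return q[:2]/q[2]
    print(n,'tcp',pr(p),'tcp+2cm',pr(p+[0,0,.02]),'tcp+7cm',pr(p+[0,0,.07]),'muffin top',pr(np.array([.404,-.288,.036])))
    print('crop',(pr(p)-np.array([120,190] if n=='scene' else [300,190]))*4)
    W=cloud(n,np.load(f'pics/{f}.png.npy'));im=cv2.imread(f'pics/{f}.png').astype(int)
    sat=im.max(-1)-im.min(-1)
    m=(abs(W[...,0]-p[0])<.05)&(abs(W[...,1]-p[1])<.05)&(W[...,2]>.025)&(W[...,2]<.12)&(sat<40)
    q=W[m];
    for lo in np.arange(.02,.12,.01):
        s=q[(q[:,2]>=lo)&(q[:,2]<lo+.01)]
        if len(s):print(round(lo,3),len(s),s.mean(0))
```

```text
scene tcp [171.2142 242.5469] tcp+2cm [170.1777 239.919 ] tcp+7cm [167.4697 233.0531] muffin top [169.3341 238.6383]
crop [204.8568 210.1878]
0.02 1 [ 0.4246 -0.3102  0.0253]
0.03 1 [ 0.4222 -0.3159  0.0319]
0.04 6 [ 0.4175 -0.2926  0.0461]
0.05 10 [ 0.416  -0.2924  0.0562]
0.06 10 [ 0.4171 -0.2919  0.0646]
0.07 7 [ 0.4167 -0.2927  0.0739]
0.08 23 [ 0.4178 -0.2912  0.0862]
0.09 46 [ 0.4141 -0.2996  0.0944]
0.1 26 [ 0.4182 -0.2824  0.1046]
0.11 33 [ 0.4203 -0.2917  0.1143]
top tcp [352.7204 233.6826] tcp+2cm [354.1006 233.4126] tcp+7cm [357.7422 232.7002] muffin top [353.9678 234.7542]
crop [210.8815 174.7303]
0.02 3 [ 0.3731 -0.2847  0.0274]
0.03 1 [ 0.4329 -0.286   0.0329]
0.09 1 [ 0.4177 -0.2628  0.0911]
0.1 3 [ 0.4019 -0.2575  0.1078]
0.11 2 [ 0.4121 -0.2525  0.1154]
```

move_arm([
  [[0, 0, -4, 0, 0, 0, 0], [0, 0, -4, 0, 0, 0, 0], [0, 0, 0, 0, 0, 0, 0]],
])

```text
time_s: 3.3
eef_pos: [0.4065, -0.2886, 0.0929]
tool_rot: [-0.002, 0.999, 0.044, 0.001]
wrist_force: [0.2, 0.0, -0.2]
grip_width: -0.0002
```

Run:
```python
from h import *
a,da=grab('scene','s3.png');b,d=grab('top','t3.png');o=env.observe();p=o['eef_pos'];print(p,o['tool_rot'],o['wrist_force'],o['grip_width'])
x=cv2.resize(a[190:280,120:220],(400,360),interpolation=2);y=cv2.resize(b[190:280,300:400],(400,360),interpolation=2)
cv2.imwrite('pics/c5.png',np.hstack([x,y]))
for n,im,dd in(('scene',a,da),('top',b,d)):
    k=env.camera_info(n);K=np.array(k['camera_matrix']);T=np.linalg.inv(np.array(k['T']))
    q=K@(T[:3,:3]@p+T[:3,3]);print(n,'tcp crop',(q[:2]/q[2]-np.array([120,190] if n=='scene' else [300,190]))*4)
    W=cloud(n,dd);hsv=cv2.cvtColor(im,cv2.COLOR_BGR2HSV)
    reg=(abs(W[...,0]-.42)<.1)&(abs(W[...,1]+.28)<.11)&(W[...,2]<.06)
    oo=cv2.inRange(hsv,(5,120,60),(30,255,255))>0;q=W[oo&reg]
    if len(q): print(n,len(q),q.mean(0),np.percentile(q,[3,97],axis=0))
    sat=np.ptp(im.astype(int),axis=-1)
    m=(abs(W[...,0]-p[0])<.05)&(abs(W[...,1]-p[1])<.05)&(W[...,2]>.03)&(W[...,2]<.2)&(sat<40);q=W[m]
    for lo in np.arange(.03,.16,.01):
        s=q[(q[:,2]>=lo)&(q[:,2]<lo+.01)]
        if len(s):print(round(lo,3),len(s),s.mean(0))
```

```text
[ 0.4049 -0.2873  0.0907] [-0.0036  0.999   0.044  -0.0004] [-0.0607 -0.3262 -0.4307] 0.00010922226916693823
scene tcp crop [186.6744 164.1992]
scene 245 [ 0.4041 -0.2889  0.0314] [[ 0.3738 -0.3166  0.0001]
 [ 0.4308 -0.2585  0.0384]]
0.12 10 [ 0.4142 -0.2927  0.1248]
0.13 15 [ 0.4146 -0.2926  0.1339]
0.14 14 [ 0.4148 -0.2934  0.1445]
0.15 9 [ 0.4164 -0.2923  0.1553]
top tcp crop [230.9485 174.7997]
top 154 [ 0.3974 -0.2859  0.0325] [[ 0.3741 -0.3073 -0.0002]
 [ 0.438  -0.2644  0.0402]]
0.03 1 [ 0.3711 -0.2888  0.0312]
```

View pics/c5.png

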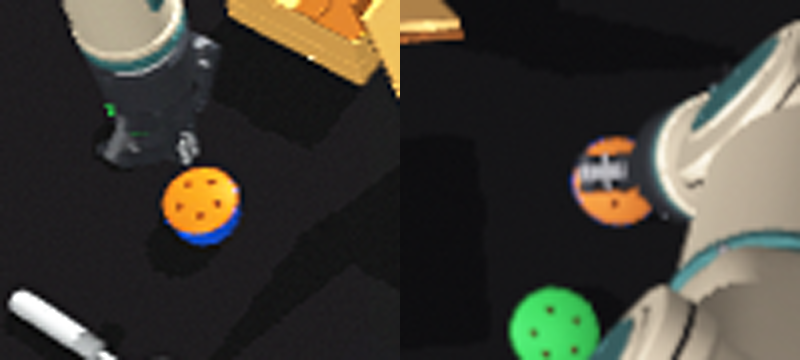

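Run:
```python
from h import *
im=cv2.imread('pics/s3.png');W=cloud('scene',np.load('pics/s3.png.npy'))
print('z mm');print((W[220:238,160:174,2]*1000).round().astype(int))
print('gray');print(im[220:238,160:174].mean(-1).astype(int))
print((W[226:233,164:168]*1000).round().astype(int))
```

```text
z mm
[[ 215  202  198  197  165  176  167  166   -4    6    2    0   -2    1]
 [ 205  200  194  191  187  167  168  167    5    1    1   -5   -3    2]
 [ 192  200  192  187  172  162  163  153    0    1    0    1   -5   -1]
 [ 187  193  185  182  166  153  155  141  141    0   -4 1225    4    5]
 [ 169  179  181  171  163  154  151  145  132   -1    0    0    1   -3]
 [ 171  167  169  164  164  156  148  138  127    0   -1   -3    0   -6]
 [ 166  157  159  159  149  150  141  136  132    3    1   -2   -5    0]
 [ 170  145  147  149  142  141  133  131  130   -2   -2    0   -4   -3]
 [ 167  135  143  142  138  139  131  126  120   -1   -1   -2    4   -2]
 [ 166  127  135  133  133  128  128  122   -3   -1    2    1    1   -1]
 [  -3    5    2  132  125  121  124   -1    2    3   -4    0    3   -3]
 [  -3   -2    3   -1    0    2   -1    4    2    0   -5    0    0    5]
 [   2    2   -3   -3    2    1   -6   -1   34   34   33   29   31   31]
 [  -1   -3    0   -1   -1   29   31   29   32   36   32   32   33   31]
 [   1   -1    0   -3   25   37   31   38   33   28   33   36   32   33]

[... 1133 characters left out ...]
53 128 129 150 156 156 143  86  96]
 [ 26  21 111 147 153 153 104 119 150 155 156 159 149 162]
 [ 24  74 143 150 149 151 152 154 154 154 155 158 161 167]]
[[[ 416 -296  149]
  [ 419 -294  150]
  [ 417 -290  141]
  [ 417 -286  136]]

 [[ 415 -296  142]
  [ 417 -294  141]
  [ 415 -290  133]
  [ 417 -288  131]]

 [[ 415 -298  138]
  [ 418 -296  139]
  [ 417 -292  131]
  [ 416 -289  126]]

 [[ 415 -299  133]
  [ 415 -296  128]
  [ 417 -294  128]
  [ 417 -290  122]]

 [[ 413 -300  125]
  [ 413 -296  121]
  [ 418 -295  124]
  [ 356 -257   -1]]

 [[ 350 -266    0]
  [ 354 -265    2]
  [ 355 -262   -1]
  [ 361 -261    4]]

 [[ 354 -270    2]
  [ 356 -268    1]
  [ 356 -264   -6]
  [ 361 -263   -1]]]
```

The camera puts the shut fingertips at z ≈ 0.12 while the reported TCP is 0.091, and the fingers closed over the dome. So the tips really end about 28 mm short of the reported TCP. The muffin is still standing at (0.404, -0.288). I'll open the fingers and measure the tips again before descending.

move_arm([
  [[0, 0, 0, 0, 0, 0, 100], [0, 0, 0, 0, 0, 0, 100], [0, 0, 0, 0, 0, 0, 100], [0, 0, 0, 0, 0, 0, 100], [0, 0, 0, 0, 0, 0, 100]],
])

```text
time_s: 4.03
eef_pos: [0.4028, -0.286, 0.0874]
tool_rot: [-0.006, 0.999, 0.044, -0.003]
wrist_force: [0.9, 0.3, 0.6]
grip_width: 0.0851
```

Run:
```python
from h import *
a,da=grab('scene','s4.png');b,d=grab('top','t4.png');o=env.observe();p=o['eef_pos'];print(p,o['tool_rot'],o['wrist_force'],o['grip_width'])
W=cloud('scene',da)
m=(abs(W[...,0]-p[0])<.06)&(abs(W[...,1]-p[1])<.09)&(W[...,2]>.07)&(W[...,2]<.17)
q=W[m]
for s in(1,-1):
    t=q[((q[:,1]-p[1])*s>.01)]
    t=t[np.argsort(t[:,2])][:14];print('side',s);print(t[::2])
hsv=cv2.cvtColor(a,cv2.COLOR_BGR2HSV);reg=(abs(W[...,0]-.41)<.06)&(abs(W[...,1]+.28)<.08)&(W[...,2]<.06)&(W[...,2]>.024)
oo=cv2.inRange(hsv,(5,120,60),(30,255,255))>0;t=W[oo&reg];print('muffin',t.mean(0),np.percentile(t,[2,98],axis=0))
```

```text
[ 0.4029 -0.286   0.0875] [-0.0055  0.999   0.044  -0.0031] [ 0.1674  0.8664 -0.2182] 0.08543833477406702
side 1
[[ 0.3943 -0.245   0.126 ]
 [ 0.4093 -0.2413  0.1292]
 [ 0.4007 -0.2454  0.1329]
 [ 0.4044 -0.2441  0.1348]
 [ 0.3918 -0.2445  0.1357]
 [ 0.4083 -0.2382  0.1368]
 [ 0.3978 -0.2459  0.1372]]
side -1
[[ 0.4168 -0.3302  0.1291]
 [ 0.4181 -0.3354  0.1318]
 [ 0.4172 -0.3336  0.1349]
 [ 0.4055 -0.3433  0.137 ]
 [ 0.4143 -0.3427  0.1393]
 [ 0.4191 -0.3331  0.1429]
 [ 0.4154 -0.3418  0.1458]]
muffin [ 0.4052 -0.2903  0.0332] [[ 0.3772 -0.318   0.0268]
 [ 0.4317 -0.2622  0.0389]]
```

move_arm([
  [[0.1, 0.25, 4, -0.7, 0.3, 0.1, 100], [0, 0, 4, 0, 0, 0, 100], [0, 0, 2, 0, 0, 0, 100], [0, 0, 0, 0, 0, 0, 100]],
])

```text
time_s: 4.62
eef_pos: [0.4061, -0.2894, -0.0141]
tool_rot: [0.002, 0.999, 0.043, 0.002]
wrist_force: [-0.4, 0.2, 0.0]
grip_width: 0.0853
```

move_arm([
  [[-0.2, -0.1, 0.8, 0.2, -0.2, 0, 100], [0, 0, 0.8, 0, 0, 0, 100], [0, 0, 0, 0, 0, 0, 100]],
])

```text
time_s: 5.0
eef_pos: [0.4054, -0.2898, -0.0285]
tool_rot: [0.001, 0.999, 0.043, 0.001]
wrist_force: [-0.5, 0.7, -1.1]
grip_width: 0.0852
```

move_arm([
  [[0, 0, 0.1, 0, 0, 0, 0], [0, 0, 0, 0, 0, 0, 0], [0, 0, 0, 0, 0, 0, 0], [0, 0, 0, 0, 0, 0, 0]],
], squeeze=25)

```text
time_s: 5.5
eef_pos: [0.4062, -0.2901, -0.028]
tool_rot: [0.002, 0.999, 0.043, 0.002]
wrist_force: [1.0, 0.2, -1.1]
grip_width: 0.062
```

Gripped at 62 mm width, which matches the cup wall. Now lift, then go along box x beside the flap.

move_arm([
  [[0, 0, -2, 0, 0, 0, 0], [0, 0, -4, 0, 0, 0, 0], [0, 0, -4, 0, 0, 0, 0], [0, 0, -3.5, 0, 0, 0, 0], [4, 0, 0, 0, 0, 0, 0], [4, 0, 0, 0, 0, 0, 0], [4, 0, 0, 0, 0, 0, 0], [4, 0, 0, 0, 0, 0, 0]],
])

```text
time_s: 6.5
eef_pos: [0.5642, -0.277, 0.1114]
tool_rot: [0.001, 0.999, 0.04, 0.0]
wrist_force: [0.5, -0.5, -1.0]
grip_width: 0.0622
```

```bash
cat >> h.py <<'E'
from scipy.spatial.transform import Rotation as Rn
# desired: tool x = box x tilted by t (rad) about tool y ; returns correction in tool axes for box-frame TCP target
def st():
    o=env.observe();q=o['tool_rot'];R=Rn.from_quat([q[1],q[2],q[3],q[0]])
    return o,o['eef_pos'],R
def corr(boxp,tilt=0.):
    o,p,R=st()
    D=RB@np.diag([1.,-1,-1])@Rn.from_rotvec([0,tilt,0]).as_matrix()
    w=cB+RB@np.array(boxp)
    print('box',tobox(p),'shift cm',100*R.inv().apply(w-p),'turn deg',np.degrees((R.inv()*Rn.from_matrix(D)).as_rotvec()),'F box',RB.T@o['wrist_force'],'w',o['grip_width'],'t',o['time_s'])
    print('q',o['joint_pos'],'axes box',(RB.T@R.as_matrix()).T.tolist()[2])
E
python3 - <<'E'
from h import *
corr([-.045,-.204,.11]);corr([-.045,0,.11])
E
```

```text
box [-0.079  -0.2045  0.1114] shift cm [ 3.3978 -0.0718  0.143 ] turn deg [ 0.0934  0.0039 -0.3504] F box [ 0.4298 -0.5746 -0.9959] w 0.062227474517808294 t 6.5
q [ 0.2484  0.7238  0.2712  1.6755 -0.2539  0.7763 -0.8547] axes box [-7.389648472486005e-05, -0.0016296580982928636, -0.9999986693760108]
box [-0.079  -0.2045  0.1114] shift cm [  3.2731 -20.4714   0.1097] turn deg [ 0.0934  0.0039 -0.3504] F box [ 0.4298 -0.5746 -0.9959] w 0.062227474517808294 t 6.5
q [ 0.2484  0.7238  0.2712  1.6755 -0.2539  0.7763 -0.8547] axes box [-7.389648472486005e-05, -0.0016296580982928636, -0.9999986693760108]
```

move_arm([
  [[2.2, 0, 0, 0, 0, -0.3, 0], [0.6, 0, 0, 0, 0, 0, 0], [0, -4, 0, 0, 0, 0, 0], [0, -4, 0, 0, 0, 0, 0], [0, -4, 0, 0, 0, 0, 0], [0, -4, 0, 0, 0, 0, 0], [0, -3, 0, 0, 0, 0, 0], [0, 0, 0, 0, 0, 0, 0]],
])

```text
time_s: 7.5
eef_pos: [0.5704, -0.0813, 0.1084]
tool_rot: [0.001, 0.999, 0.041, -0.004]
wrist_force: [-0.6, -1.1, -0.8]
grip_width: 0.0618
```

Run:
```python
from h import *
a,da=grab('scene','s5.png');b,d=grab('top','t5.png')
corr([-.045,0,.026])
cv2.imwrite('pics/c6.png',np.hstack([cv2.resize(a[110:290,150:350],(400,360)),cv2.resize(b[90:270,180:380],(400,360))]))
```

```text
box [-0.0559 -0.014   0.1087] shift cm [ 1.1355 -1.4384  8.2595] turn deg [ 0.1984  0.4066 -0.4897] F box [-0.3308 -0.2161 -1.6267] w 0.06195997014713397 t 7.6
q [-0.0916  0.6723  0.2973  1.8176 -0.2795  0.6991 -1.1328] axes box [-0.00711153209626325, -0.0034322134635462946, -0.9999688225249748]
```

View pics/c6.png

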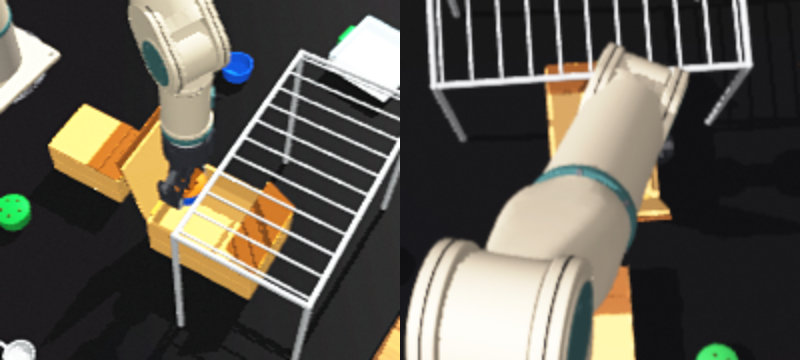

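Run:
```python
from h import *
for n,f in(('top','t5'),('scene','s5')):
    B=tobox(cloud(n,np.load(f'pics/{f}.png.npy'))).reshape(-1,3)
    q=B[(abs(B[:,1])<.12)&(B[:,2]>.12)&(B[:,2]<.9)&(B[:,0]<.2)&(B[:,0]>-.15)]
    for lo in np.arange(.14,.6,.03):
        s=q[(q[:,2]>=lo)&(q[:,2]<lo+.03)]
        if n=='scene': s=s[s[:,0]<.012] if lo<.33 else s
        if len(s)>3: print(n,round(lo,2),len(s),'x',s[:,0].min().round(3),s[:,0].max().round(3),'y',s[:,1].min().round(3),s[:,1].max().round(3))
```

```text
top 0.14 33 x -0.121 0.055 y -0.071 0.067
top 0.17 28 x -0.13 -0.061 y -0.074 -0.039
top 0.2 75 x -0.144 -0.061 y -0.081 -0.032
top 0.23 84 x -0.149 -0.043 y -0.082 -0.03
top 0.29 830 x 0.018 0.199 y -0.119 0.12
top 0.47 15 x -0.104 -0.001 y -0.059 0.002
top 0.5 382 x -0.098 -0.003 y -0.065 0.024
top 0.53 597 x -0.118 -0.022 y -0.054 0.046
top 0.56 404 x -0.146 -0.058 y -0.028 0.053
top 0.59 433 x -0.15 -0.08 y -0.017 0.065
scene 0.14 257 x -0.125 -0.028 y -0.073 0.028
scene 0.17 263 x -0.135 -0.029 y -0.075 0.051
scene 0.2 342 x -0.149 -0.036 y -0.079 0.055
scene 0.23 179 x -0.149 -0.034 y -0.08 0.056
scene 0.26 127 x -0.078 -0.017 y -0.051 0.005
scene 0.29 148 x -0.084 -0.017 y -0.049 0.007
scene 0.32 179 x -0.085 -0.016 y -0.051 0.013
scene 0.35 155 x -0.077 -0.015 y -0.048 0.001
scene 0.38 205 x -0.081 -0.009 y -0.049 0.015
scene 0.41 143 x -0.078 -0.014 y -0.05 0.006
scene 0.44 191 x -0.105 0.0 y -0.066 0.009
scene 0.47 391 x -0.124 0.004 y -0.068 0.009
scene 0.5 683 x -0.128 -0.0 y -0.066 0.02
scene 0.53 674 x -0.14 -0.021 y -0.055 0.041
scene 0.56 552 x -0.15 -0.059 y -0.027 0.05
scene 0.59 517 x -0.149 -0.082 y -0.017 0.059
```

Clear: the wrist is ≤ 0 in box x, above shelf height. Lowering.

move_arm([
  [[1.0, -1.4, 0, 0.2, 0.4, -0.5, 0], [0, 0, 3, 0, 0, 0, 0], [0, 0, 3, 0, 0, 0, 0], [0, 0, 1, 0, 0, 0, 0], [0, 0, 0, 0, 0, 0, 0]],
])

```text
time_s: 8.22
eef_pos: [0.5836, -0.0737, 0.0381]
tool_rot: [0.001, 0.999, 0.04, 0.003]
wrist_force: [0.5, 0.3, -1.7]
grip_width: 0.0617
```

Run:
```python
from h import *
corr([-.045,0,.024])
```

```text
box [-0.0423 -0.0036  0.0381] shift cm [-0.2823 -0.3636  1.4091] turn deg [ 0.0902 -0.3243 -0.3295] F box [ 0.5546  0.2357 -1.6547] w 0.06173977948495264 t 8.225
q [-0.0745  0.782   0.2434  1.8362 -0.3264  0.5564 -1.1123] axes box [0.005655130069632508, -0.001590874798799257, -0.9999827441617533]
```

move_arm([
  [[-0.2, -0.2, 0.5, 0, -0.3, -0.3, 0], [0, 0, 0.4, 0, 0, 0, 0], [0, 0, 0.4, 0, 0, 0, 0], [0, 0, 0, 0, 0, 0, 0]],
])

```text
time_s: 8.72
eef_pos: [0.5833, -0.0721, 0.0267]
tool_rot: [0.001, 0.999, 0.043, 0.002]
wrist_force: [-0.2, 0.1, -1.4]
grip_width: 0.0617
```

move_arm([
  [[0, 0, 0.3, 0, 0, 0, 0], [0, 0, 0.1, 0, 0, 0, 0], [0, 0, 0, 0, 0, 0, 0]],
])

```text
time_s: 9.1
eef_pos: [0.5836, -0.0722, 0.0227]
tool_rot: [0.001, 0.999, 0.043, 0.003]
wrist_force: [-0.1, -0.2, -0.7]
grip_width: 0.0617
```

move_arm([
  [[0, 0, 0.1, 0, 0, 0, 0], [0, 0, 0, 0, 0, 0, 0]],
])

```text
time_s: 9.35
eef_pos: [0.5839, -0.0723, 0.0228]
tool_rot: [0.001, 0.999, 0.042, 0.003]
wrist_force: [0.3, -0.2, -0.7]
grip_width: 0.062
```

Weight came off the wrist (z force -1.4 → -0.7), so the muffin is on the floor. Release and rise.

move_arm([
  [[0, 0, 0, 0, 0, 0, 90], [0, 0, 0, 0, 0, 0, 90], [0, 0, 0, 0, 0, 0, 90], [0, 0, -1, 0, 0, 0, 90], [0, 0, -3, 0, 0, 0, 90], [0, 0, -4, 0, 0, 0, 90], [0, 0, -4, 0, 0, 0, 90], [0, 0, -1.5, 0, 0, 0, 0]],
])

```text
time_s: 10.35
eef_pos: [0.5827, -0.0722, 0.1626]
tool_rot: [0.001, 0.999, 0.042, 0.002]
wrist_force: [0.3, -0.1, -0.3]
grip_width: 0.0604
```

```bash
cat >> h.py <<'E'
def tip(boxp,tiltdeg):
    t=np.radians(tiltdeg); corr(np.array(boxp)+.028*np.array([np.sin(t),0,-np.cos(t)]),t)
    o,p,R=st(); print('phys tip box',tobox(p-.028*R.as_matrix()[:,2]))
E
python3 - <<'E'
from h import *
a,da=grab('scene','s6.png')
tip([.05,0,.19],40)
B=tobox(cloud('scene',da));hsv=cv2.cvtColor(a,cv2.COLOR_BGR2HSV)
oo=(cv2.inRange(hsv,(5,120,60),(30,255,255))>0)&(abs(B[...,0]+.045)<.06)&(abs(B[...,1])<.06)&(B[...,2]<.12)&(B[...,2]>.06);q=B[oo];print(len(q),q.mean(0),np.percentile(q,[2,98],axis=0))
cv2.imwrite('pics/c7.png',cv2.resize(a[130:270,180:320],(560,560),interpolation=2))
E
```

```text
box [-0.0426 -0.0021  0.1635] shift cm [11.061  -0.2221 -0.4413] turn deg [ 0.1503 39.668  -0.0149] F box [-0.2204  0.0859  1.0642] w 0.053000690839927825 t 10.4
q [-0.1341  0.6071  0.3293  1.7565 -0.2553  0.8138 -1.1707] axes box [0.005793184274176038, -0.0023314128851381396, -0.999980501574868]
phys tip box [-0.0427 -0.002   0.1915]
305 [-0.0702 -0.0127  0.0866] [[-0.1042 -0.0569  0.0626]
 [-0.0176  0.0231  0.1102]]
```

View pics/c7.png

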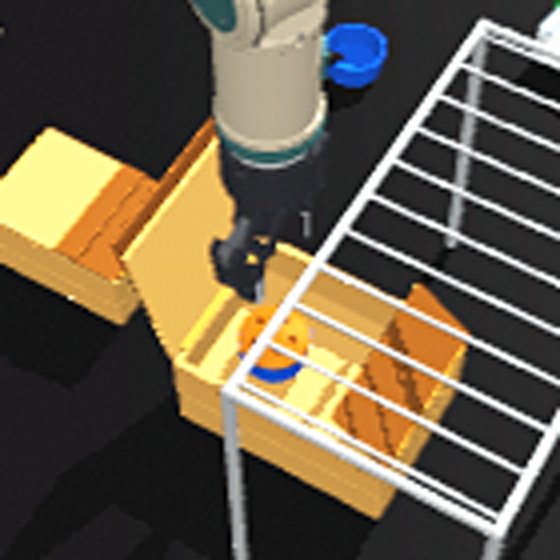

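The picture shows the muffin upright inside the box at (272,340), with the fingers clear above it and the far flap still up at about (410,360). Next, tilt forward for the far flap.

move_arm([
  [[2.7, -0.1, 0, 0, 10, 0, 0], [2.7, -0.1, 0.5, 0, 10, 0, 0], [2.6, 0, 0.9, 0, 10, 0, 0], [2.3, 0, 1.3, 0, 10, 0, 0], [0, 0, 0, 0, 0, 0, 0]],
])

```text
time_s: 11.02
eef_pos: [0.6779, -0.0575, 0.1816]
tool_rot: [-0.029, 0.968, 0.046, 0.247]
wrist_force: [-0.3, 1.3, -0.2]
grip_width: 0.0
```

Run:
```python
from h import *
tip([.052,0,.16],40)
```

```text
box [0.0531 0.0045 0.1816] shift cm [-0.5798  0.6164  4.5643] turn deg [-2.1266 11.3306 -0.2072] F box [-0.2272  1.3302 -0.2328] w 1.8182238713083913e-05 t 11.025
q [ 0.0227  0.5337  0.1365  1.9856 -0.9858  0.2473 -0.432 ] axes box [0.47940179742558203, 0.03722317408064908, -0.876805766368175]
phys tip box [0.0397 0.0034 0.2061]
```

Tilt stopped at 29° because joint 6 is at its lower limit and joint 5 is running negative, and joint 5's long range is on the positive side. I'll go back upright and roll a little, to see which roll direction takes joint 5 positive.

move_arm([
  [[-2.9, 0.2, -1.6, -2, -9.6, 0, 0], [-3.1, 0.2, -1.2, 0, -9.6, 0, 0], [-3.2, 0, -1.0, 0, -9.6, 0, 0], [0, 0, 0, 10, 0, 0, 0], [0, 0, 0, 8, 0, 0, 0], [0, 0, 0, 0, 0, 0, 0]],
])

```text
time_s: 11.78
eef_pos: [0.5745, -0.0643, 0.1728]
tool_rot: [-0.163, 0.985, 0.05, -0.013]
wrist_force: [-0.5, -0.0, 0.3]
grip_width: -0.0
```

Run:
```python
from h import *
corr([-.045,0,.19],0)
```

```text
box [-0.0505  0.0065  0.1728] shift cm [ 0.5269  0.0701 -1.845 ] turn deg [-18.805    0.6565   0.871 ] F box [-0.4553  0.0089  0.2717] w -3.127473576582467e-05 t 11.775
q [-0.043   0.694   0.5034  1.6764 -0.6754  1.1225 -0.6966] axes box [-0.013724348189348999, 0.322242845808577, -0.9465575474275016]
```

move_arm([
  [[0, 0, -0.5, -10, 0, 0, 0], [0, 0, -0.5, -10, 0, 0, 0], [0, 0, -0.5, -10, 0, 0, 0], [0, 0, 0, -10, 0, 0, 0], [0, 0, 0, -5, 0, 0, 0], [0, 0, 0, 0, 0, 0, 0]],
])

```text
time_s: 12.52
eef_pos: [0.5718, -0.0643, 0.1883]
tool_rot: [0.247, 0.968, 0.052, 0.007]
wrist_force: [0.3, -0.3, -0.0]
grip_width: 0.0004
```

Run:
```python
from h import *
corr([-.045,0,.19],0)
```

```text
box [-0.0532  0.0067  0.1883] shift cm [0.8105 0.6899 0.1755] turn deg [28.6014  0.36    1.19  ] F box [ 0.298  -0.3438 -0.0259] w 0.0004442085458212463 t 12.525
q [-0.8192  0.8091  0.9883  1.8324 -0.2191  0.7627 -1.3292] axes box [-0.0009470941261572555, -0.47873962788709423, -0.8779564178837368]
```

```bash
cat > kin.py <<'E'
import numpy as np, itertools
from scipy.optimize import least_squares
from scipy.spatial.transform import Rotation as Rn
D=[([1.0362,.6292,.0385,1.5182,-.027,.9963,-.02],[.2934,-.5793,.2062],[-.0008,.9727,.2322,-.0002]),
([.2484,.7238,.2712,1.6755,-.2539,.7763,-.8547],[.5642,-.277,.1114],[.001,.999,.04,0]),
([-.0745,.782,.2434,1.8362,-.3264,.5564,-1.1123],[.5836,-.0737,.0381],[.001,.999,.04,.003]),
([-.1341,.6071,.3293,1.7565,-.2553,.8138,-1.1707],[.5831,-.0723,.1635],[.001,.999,.042,.002]),
([.0227,.5337,.1365,1.9856,-.9858,.2473,-.432],[.6779,-.0575,.1816],[-.029,.968,.046,.247]),
([-.043,.694,.5034,1.6764,-.6754,1.1225,-.6966],[.5745,-.0643,.1728],[-.163,.985,.05,-.013]),
([-.8192,.8091,.9883,1.8324,-.2191,.7627,-1.3292],[.5718,-.0643,.1883],[.247,.968,.052,.007])]
ax='zyzyzyz'
Q=np.array([d[0] for d in D])
P=np.array([d[1] for d in D]);R=Rn.from_quat([np.r_[d[2][1:],d[2][0]] for d in D])
def fk(p,S,q):
    q=np.atleast_2d(q);n=len(q);off=p[:7]*1.;x=np.r_[p[7:13],0];z=p[13:20]
    A=Rn.identity(n);t=np.zeros((n,3))
    for i in range(7):
        A=A*Rn.from_euler(ax[i],S[i]*q[:,i]+off[i]); t=t+A.apply([x[i],0,z[i]])
    return t,A
def res(p,S,reg=.003):
    t,A=fk(p,S,Q)
    return np.r_[(t-P).ravel(),.3*(R.inv()*A).as_rotvec().ravel(),reg*p[:7],reg*.3*p[7:]]
if __name__=='__main__':
    out=[]
    for S in itertools.product([1],[1,-1],[1,-1],[1,-1],[1,-1],[1,-1],[1,-1]):
        S=(-1,)+S[1:]
        for o6 in(0,np.pi):
          for o7 in (0,np.pi/2,-np.pi/2,np.pi):
            p0=np.zeros(20);p0[5]=o6;p0[6]=o7;p0[13:]=[.3,.0,.35,0,.35,0,.2]
            try:r=least_squares(res,p0,args=(S,),max_nfev=60)
            except Exception: continue
            out.append((r.cost,S,o6,o7,r.x))
    out.sort(key=lambda e:e[0])
    for o in out[:4]: print(o[0],o[1],o[2],o[3]);print(o[4].round(3))
    r=least_squares(res,out[0][4],args=(out[0][1],1e-4),max_nfev=2000)
    print(r.cost,r.x.round(3)); np.savez('kin.npz',p=r.x,S=out[0][1])
    t,A=fk(r.x,out[0][1],Q);print((t-P)*1000);print(np.degrees((R.inv()*A).as_rotvec()))
E
timeout 500 python3 kin.py
```

```text
6.057851435789037e-05 (-1, 1, -1, 1, -1, 1, -1) 0 0
[-0.034  0.013 -0.006 -0.031 -0.     0.021  1.54   0.008 -0.027  0.011
  0.019 -0.012  0.004  0.317  0.287  0.287  0.188  0.188  0.187  0.187]
6.057851435791248e-05 (-1, 1, -1, 1, -1, 1, -1) 0 3.141592653589793
[-0.034  0.013 -0.006 -0.031 -0.     0.021  1.54   0.008 -0.027  0.011
  0.019 -0.012  0.004  0.317  0.287  0.287  0.188  0.188  0.187  0.187]
6.05785143581995e-05 (-1, 1, -1, 1, -1, 1, -1) 3.141592653589793 1.5707963267948966
[-0.034  0.013 -0.006 -0.031 -0.     0.021  1.54   0.008 -0.027  0.011
  0.019 -0.012  0.004  0.317  0.287  0.287  0.188  0.188  0.187  0.187]
6.05785143582271e-05 (-1, 1, -1, 1, -1, 1, -1) 3.141592653589793 3.141592653589793
[-0.034  0.013 -0.006 -0.031 -0.     0.021  1.54   0.008 -0.027  0.011
  0.019 -0.012  0.004  0.317  0.287  0.287  0.188  0.188  0.187  0.187]
4.973448023426189e-05 [-0.034  0.013 -0.006 -0.031 -0.     0.021  1.541  0.008 -0.027  0.011
  0.019 -0.012  0.004  0.317  0.283  0.291  0.191  0.185  0.177  0.197]
[[ 1.55108049  1.54978268  0.35262869]
 [ 0.79990594  0.26268703 -0.35993496]
 [ 2.69033779  2.13689664  0.33805858]
 [-1.33646376  1.48317151 -0.15330468]
 [ 0.28694557 -0.52545307  0.01388559]
 [ 1.11870736 -2.27094568 -0.2247898 ]
 [-2.80697702 -1.56180678  0.03345639]]
[[ 0.15741189 -0.22454221  0.424855  ]
 [-0.06807693 -0.19932524  0.16956576]
 [-0.01117686 -0.12082603  0.14223312]
 [-0.19000142 -0.04301594  0.12150905]
 [-0.42210012  0.47110723 -0.20931053]
 [-0.03703141  0.50476253 -0.392564  ]
 [-0.53260427 -0.76858815 -0.25629811]]
```

The fit gives a clean 7-joint spherical-wrist model (q2+q4+q6 = π when vertical), with errors ≤ 3 mm and 1°. I'll use it to see which arm branch gives the tilted poses.

```bash
cat > ik.py <<'E'
from h import *
from kin import fk
k=np.load('kin.npz');p,S=k['p'],k['S']
LO=np.array([-3.06,-.37,-1.25,.18,-1.1,.23,-2.94]);HI=np.array([3.06,2.12,1.32,2.47,4.24,1.98,2.94])
def des(tipb,t,yw=0,roll=0):
    M=RB@np.diag([1.,-1,-1])@(Rn.from_euler('YXZ',[t,roll,yw],degrees=True)).as_matrix()
    return cB+RB@np.array(tipb)+.028*M[:,2],Rn.from_matrix(M)
def solve(P,R,q0,q3=None):
    from scipy.optimize import least_squares
    def f(q):
        t,A=fk(p,S,q);e=np.r_[(t[0]-P),.3*(R.inv()*A).as_rotvec()[0]]
        return np.r_[e*100, (q[2]-q3)*5 if q3 is not None else .001*(q-q0)[2]]
    r=least_squares(f,np.clip(q0,LO+.02,HI-.02),bounds=(LO+.015,HI-.015));return r.x,np.linalg.norm(r.fun[:6])
E
python3 - <<'E'
from ik import *
rng=np.random.default_rng(0)
for tipb,t in(([.05,0,.155],30),([.05,0,.155],37),([.045,0,.1],30),([.045,0,.1],37)):
  for yw in (0,180,90,-90):
    P,R=des(tipb,t,yw);best={}
    for q3 in np.arange(-1.2,1.21,.4):
        for i in range(5):
            q,e=solve(P,R,rng.uniform(LO,HI),q3)
            if e<.1: best[(round(q3,1),round(q[4],1))]=q
    print(tipb,t,yw)
    for kk in best: print('  ',best[kk])
E
```

```text
[0.05, 0, 0.155] 30 0
   [ 0.8025  0.992  -1.2     2.0311  1.7174  0.7425 -2.8166]
   [ 0.6371  0.7714 -0.8     2.0198  1.6273  0.369  -2.8442]
[0.05, 0, 0.155] 30 180
   [ 0.8025  0.992  -1.2     2.0311  1.7174  0.7425  0.325 ]
[0.05, 0, 0.155] 30 90
   [ 0.8025  0.992  -1.2     2.0311  1.7174  0.7425  1.8958]
   [ 0.6371  0.7714 -0.8     2.0198  1.6273  0.369   1.8682]
[0.05, 0, 0.155] 30 -90
   [ 0.8025  0.992  -1.2     2.0311  1.7174  0.7425 -1.2458]
   [ 0.6371  0.7714 -0.8     2.0198  1.6273  0.369  -1.2734]
[0.05, 0, 0.155] 37 0
   [ 0.6594  0.7914 -0.8     2.1135  2.1923  0.3917  2.9096]
   [0.1099 0.6375 0.0179 2.0997 3.7993 0.245  1.0905]
   [-0.1547  0.6772  0.4     2.1054  4.1469  0.4256  0.6531]
[0.05, 0, 0.155] 37 180
   [ 0.8272  1.0222 -1.2     2.1298  2.0162  0.7456  0.0775]
   [ 0.6594  0.7914 -0.8     2.1135  2.1923  0.3917 -0.2319]
[0.05, 0, 0.155] 37 90
   [ 0.8272  1.0222 -1.2     2.1298  2.0162  0.7456  1.6483]
   [ 0.6594  0.7914 -0.8     2.1135  2.1923  0.3917  1.3389]
   [ 0.1099  0.6375  0.0179  2.0997  3.7993  0.245  -0.4803]
   [-0.1547  0.6772  0.4     2
[... 1646 characters left out ...]
8581  1.5808]
   [ 0.407   0.7849 -0.4     2.1355  2.9105  0.3351  0.5462]
   [ 0.1272  0.7466 -0.      2.1336  3.5633  0.3617 -0.2255]
   [-0.1458  0.792   0.4     2.1409  3.9387  0.535  -0.7165]
   [-0.3823  0.9292  0.8     2.152   4.1082  0.8039 -1.0201]
   [-0.5417  1.181   1.2     2.1658  4.1627  1.1779 -1.2623]
[0.045, 0, 0.1] 37 -90
   [ 0.8157  1.1677 -1.2     2.1658  2.172   0.8581 -1.5608]
   [ 0.6513  0.9188 -0.8     2.1492  2.3923  0.5137 -1.946 ]
   [ 0.407   0.7849 -0.4     2.1355  2.9105  0.3351 -2.5954]
   [0.1272 0.7466 0.     2.1336 3.5633 0.3617 2.9161]
   [-0.1458  0.792   0.4     2.1409  3.9387  0.535   2.4251]
   [-0.3823  0.9292  0.8     2.152   4.1082  0.8039  2.1215]
```

```bash
cat > sim.py <<'E'
from ik import *
def jac(q):
    t0,A0=fk(p,S,q);J=np.zeros((6,7));h=1e-5
    qq=np.tile(q,(7,1))+h*np.eye(7);t,A=fk(p,S,qq)
    J[:3]=((t-t0)/h).T
    for i in range(7): J[3:,i]=(A[i]*A0[0].inv()).as_rotvec()/h
    return J,t0[0],A0[0]
W=np.array([1,1,1,.3,.3,.3])
def step(q,P,R,n=12,lam=.01):
    for _ in range(n):
        J,t,A=jac(q);e=np.r_[P-t,(R*A.inv()).as_rotvec()]
        act=np.ones(7,bool)
        for _ in range(3):
            Jw=(J*W[:,None])[:,act]
            dq=np.zeros(7);dq[act]=Jw.T@np.linalg.solve(Jw@Jw.T+lam**2*np.eye(6),W*e)
            bad=act&(((q+dq)>HI-.015)&(dq>0)|((q+dq)<LO+.015)&(dq<0))
            if not bad.any(): break
            act&=~bad
        q=q+dq*min(1,.1/max(1e-9,abs(dq).max()))
    return np.clip(q,LO,HI)
def run(q,rows,verbose=False):
    for r in rows:
        J,t,A=jac(q);k=4
        for i in range(1,k+1):
            P=t+A.apply(np.array(r[:3])/100*i/k);R=A*Rn.from_rotvec(np.radians(r[3:6])*i/k)
            q=step(q,P,R,4)
    return q
def path(q,tipb,t,yw,roll=0,n=8):
    """interpolate to desired pose"""
    J,t0,A0=jac(q);P,R=des(tipb,t,yw,roll)
    rv=(A0.inv()*R).as_rotvec()
    for i in range(1,n+1): q=step(q,t0+(P-t0)*i/n,A0*Rn.from_rotvec(rv*i/n),4)
    J,t1,A1=jac(q);return q,np.linalg.norm(t1-P)*1000,np.degrees(np.linalg.norm((A1.inv()*R).as_rotvec()))
E
python3 - <<'E'
from sim import *
q=np.array([-.043,.694,.5034,1.6764,-.6754,1.1225,-.6966])
print('pred',run(q,[[0,0,-.5,-10,0,0]]*3+[[0,0,0,-10,0,0],[0,0,0,-5,0,0]]),'\nobs [-0.8192  0.8091  0.9883  1.8324 -0.2191  0.7627 -1.3292]')
q=np.array([1.0362,.6292,.0385,1.5182,-.027,.9963,-.02])
print('pred',run(q,[[0,0,1.5,0,0,7.4]]*3+[[2.7,-5.6,0,0,0,0]]*5))
q=np.array([.0227,.5337,.1365,1.9856,-.9858,.2473,-.432])
print('pred',run(q,[[-2.9,.2,-1.6,-2,-9.6,0],[-3.1,.2,-1.2,0,-9.6,0],[-3.2,0,-1,0,-9.6,0],[0,0,0,10,0,0],[0,0,0,8,0,0]]),'\nobs [-0.043 .694 .5034 1.6764 -.6754 1.1225 -.6966]')
E
```

```text
pred [-0.7771  0.7771  0.9605  1.8369 -0.2513  0.7383 -1.2878] 
obs [-0.8192  0.8091  0.9883  1.8324 -0.2191  0.7627 -1.3292]
pred [ 0.4709  0.4912  0.1454  1.9729 -0.1102  0.6881 -0.8056]
pred [-0.04    0.6688  0.4918  1.6643 -0.6442  1.1199 -0.7452] 
obs [-0.043 .694 .5034 1.6764 -.6754 1.1225 -.6966]
```

```bash
cat > plan.py <<'E'
from sim import *
q0=env.observe()['joint_pos'];best=[]
for Y in (-200,-180,-150,-120,-90,-60,-30,60,120):
    qa,e,a=path(q0,[-.06,0,.25],0,0,n=8)
    qy,n=qa,max(2,int(abs(Y)/15))
    for i in range(1,n+1): qy,e1,a1=path(qy,[-.06,0,.25],0,Y*i/n,n=2)
    for r in (0,20,-20,35,-35):
        qr,e2,a2=path(qy,[-.06,0,.25],0,Y,r,n=8)
        for T in (30,35):
            qt,e3,a3=path(qr,[.03,0,.20],T*.8,Y,r*.5,n=10)
            qt,e3,a3=path(qt,[.05,0,.165],T,Y,0,n=10)
            qd,e4,a4=path(qt,[.045,0,.1],T,Y,0,n=8)
            best.append((e3+a3+e4+a4,Y,r,T,e1+a1,e2+a2,qy,qt,qd))
best.sort(key=lambda b:b[0])
for b in best[:8]: print(np.round(b[:6],1),'\n',b[6],'\n',b[7],'\n',b[8])
E
timeout 500 python3 plan.py
```

```text
[   0. -200.    0.   35.    0.    0.] 
 [ 0.2292  0.5055 -0.209   1.7255  0.1238  0.9202  1.9879] 
 [ 0.6358  0.7461 -0.7619  2.08    2.0026  0.3259  0.2771] 
 [ 0.6653  0.9242 -0.837   2.1251  2.2502  0.5071  0.1135]
[   0. -120.  -20.   35.    0.    0.] 
 [-0.0162  0.503   0.1546  1.7252 -0.0983  0.9183  0.7944] 
 [ 0.5993  0.7225 -0.6975  2.0776  2.0436  0.2801 -1.1763] 
 [ 0.644   0.9047 -0.7959  2.1235  2.2807  0.4766 -1.3273]
[  0. -90. -20.  35.   0.   0.] 
 [-0.1078  0.5134  0.2922  1.7262 -0.1832  0.9265  0.3486] 
 [ 0.5988  0.7222 -0.6966  2.0776  2.0442  0.2795 -1.7008] 
 [ 0.6437  0.9044 -0.7953  2.1235  2.2811  0.4761 -1.8515]
[   0. -150.  -20.   35.    0.    0.] 
 [ 0.0759  0.4989  0.0182  1.7248 -0.015   0.9151  1.242 ] 
 [ 0.5955  0.7202 -0.691   2.0773  2.0484  0.2756 -0.6591] 
 [ 0.6417  0.9027 -0.7916  2.1233  2.2841  0.4735 -0.8085]
[   0. -200.  -20.   35.    0.    0.] 
 [ 0.2292  0.5055 -0.209   1.7255  0.1238  0.9202  1.9879] 
 [ 0.5932  0.7189 -0.6871  2.0772  2.0513  0.273   0.2097] 
 [ 0.6404  0.9015 -0.7891  2.1232  2.2861  0.4717  0.0613]
[   0. -180.  -20.   35.    0.    0.] 
 [ 0.168   0.5008 -0.118   1.725   0.068   0.9166  1.6898] 
 [ 0.5965  0.7208 -0.6928  2.0774  2.0471  0.2768 -0.1338] 
 [ 0.6423  0.9032 -0.7928  2.1234  2.2831  0.4743 -0.2836]
[   0. -180.  -35.   35.    0.    0.] 
 [ 0.168   0.5008 -0.118   1.725   0.068   0.9166  1.6898] 
 [ 0.5703  0.7062 -0.6484  2.0757  2.0835  0.2471 -0.181 ] 
 [ 0.6263  0.8899 -0.763   2.1222  2.3077  0.4532 -0.3181]
[   0. -150.  -35.   35.    0.    0.] 
 [ 0.0759  0.4989  0.0182  1.7248 -0.015   0.9151  1.242 ] 
 [ 0.5722  0.7072 -0.6515  2.0758  2.0808  0.2491 -0.7011] 
 [ 0.6275  0.8908 -0.7651  2.1223  2.3058  0.4547 -0.8391]
```

The model predicts the arm's own inverse kinematics well. The plan is to come upright, yaw by -180°, roll -20°, then tilt 35° and descend. That branch stays inside the joint ranges.

move_arm([
  [[0, 0, 0, 9.5, 0, 0, 0], [0, 0, 0, 9.5, 0, 0, 0], [0, 0, 0, 9.5, 0, 1, 0], [-0.7, 0.7, -3.4, 0, 0, 0, 0], [0, 0, 0, 0, 0, -10.5, 0], [0, 0, 0, 0, 0, -10.5, 0], [0, 0, 0, 0, 0, -10.5, 0], [0, 0, 0, 0, 0, -10.5, 0]],
])

```text
time_s: 13.52
eef_pos: [0.5619, -0.0836, 0.2313]
tool_rot: [-0.001, 0.916, 0.401, -0.0]
wrist_force: [0.4, 0.4, -0.4]
grip_width: -0.0001
```

move_arm([
  [[0, 0, 0, 0, 0, -10.5, 0], [0, 0, 0, 0, 0, -10.5, 0], [0, 0, 0, 0, 0, -10.5, 0], [0, 0, 0, 0, 0, -10.5, 0], [0, 0, 0, 0, 0, -10.5, 0], [0, 0, 0, 0, 0, -10.5, 0], [0, 0, 0, 0, 0, -10.5, 0], [0, 0, 0, 0, 0, -10.5, 0]],
])

```text
time_s: 14.52
eef_pos: [0.557, -0.0983, 0.2413]
tool_rot: [0.008, 0.399, 0.917, -0.003]
wrist_force: [-0.3, -0.0, 0.2]
grip_width: -0.0002
```

```bash
cat >> sim.py <<'E'
def now(tipb,t,yw,roll=0):
    o,pp,R=st();P,Rd=des(tipb,t,yw,roll)
    e=(RB@np.diag([1.,-1,-1])).T@R.as_matrix();eu=Rn.from_matrix(e).as_euler('YXZ',degrees=True)
    print('tip box',tobox(pp-.028*R.as_matrix()[:,2]),'tilt,roll,yaw',eu,'shift cm',100*R.inv().apply(P-pp),'turn',np.degrees((R.inv()*Rd).as_rotvec()),'Fbox',RB.T@o['wrist_force'],'t',o['time_s'],'\nq',o['joint_pos'])
E
python3 - <<'E'
from sim import *
now([-.06,0,.25],0,-180,-20)
E
```

```text
tip box [-0.0712 -0.0255  0.2693] tilt,roll,yaw [   0.6442   -0.6974 -128.0377] shift cm [0.6373 1.8551 1.7536] turn [ 18.2475  -8.1594 -51.5717] Fbox [-0.3474 -0.0203  0.1715] t 14.525 
q [ 0.0671  0.4613  0.0765  1.7308 -0.0305  0.9372  0.9027]
```

move_arm([
  [[0, 0, 0.5, 0, 0, -10.4, 0], [0, 0, 0.5, 0, 0, -10.4, 0], [0, 0, 0.5, 0, 0, -10.4, 0], [0, 0, 0, 0, 0, -10.4, 0], [0, 0, 0, 0, 0, -9, 0], [-1, 2.5, 0, 10, 0, 0, 0], [0, 0, 0, 10, 0, 0, 0], [0, 0, 0, 0, 0, 0, 0]],
])

```text
time_s: 15.52
eef_pos: [0.562, -0.0976, 0.2354]
tool_rot: [0.02, -0.026, 0.981, -0.192]
wrist_force: [0.1, -0.2, 0.4]
grip_width: 0.0004
```

Run:
```python
from sim import *
now([.03,0,.20],28,-180,-10)
q=env.observe()['joint_pos']
for c in((.03,.2,28,-10,10),(.05,.165,35,0,10),(.05,.13,35,0,4),(.045,.1,35,0,4)):
    q,e,a=path(q,[c[0],0,c[1]],c[2],-180,c[3],n=c[4]);print(c,e,a,q)
```

```text
tip box [-0.0663 -0.0149  0.2613] tilt,roll,yaw [   0.9912  -22.2294 -178.3258] shift cm [-10.6459   4.5577   4.9236] turn [-12.3768 -25.8106   5.8714] Fbox [ 0.0489 -0.2379  0.4434] t 15.525 
q [-0.1609  0.4777  0.0451  1.8118  0.4738  0.907   1.1974]
(0.03, 0.2, 28, -10, 10) 0.3461026513946 0.05290765182790829 [ 0.2023  0.5401 -0.2697  2.023   1.2015  0.2462  0.5043]
(0.05, 0.165, 35, 0, 10) 6.900442932626617e-06 3.0269995899175617e-06 [ 0.593   0.7187 -0.6866  2.0772  2.0517  0.2726 -0.1399]
(0.05, 0.13, 35, 0, 4) 1.0762317004695137e-07 4.722909975714586e-08 [ 0.6226  0.8196 -0.7528  2.0979  2.1868  0.3827 -0.2288]
(0.045, 0.1, 35, 0, 4) 4.969759447233833e-09 2.0709086677612203e-09 [ 0.6402  0.9014 -0.7888  2.1232  2.2863  0.4714 -0.2881]
```

```bash
cat >> sim.py <<'E'
def rows(wps,q=None,sim=True):
    """wps: (x,y,z,tilt,yaw,roll,n) ; prints rows in tool axes and simulated joints"""
    o,pp,R=st();q=o['joint_pos'] if q is None else q
    for x,y,z,t,yw,ro,n in wps:
        P,Rd=des([x,y,z],t,yw,ro);rv=(R.inv()*Rd).as_rotvec();P0,R0=pp,R
        for i in range(1,n+1):
            P1=P0+(P-P0)*i/n;R1=R0*Rn.from_rotvec(rv*i/n)
            r=np.r_[100*R.inv().apply(P1-pp),np.degrees((R.inv()*R1).as_rotvec())];print(r.round(1).tolist());pp,R=P1,R1
        q,e,a=path(q,[x,y,z],t,yw,ro,n=3*n);print('   ->',e.round(2),a.round(2),q)
E
python3 - <<'E'
from sim import *
rows([(.0,0,.20,20,-180,-14,3),(.02,0,.17,28,-180,-10,2),(.05,0,.165,35,-180,0,2),(.05,0,.15,35,-180,0,1)])
E
```

```text
[-2.4, 1.4, 1.7, -2.8, -6.0, 1.4]
[-2.2, 1.4, 2.0, -2.8, -6.0, 1.4]
[-1.9, 1.3, 2.3, -2.8, -6.0, 1.4]
   -> 0.0 0.0 [-0.1012  0.5181  0.0817  1.9863  0.5395  0.3145  1.0996]
[-0.6, 0.5, 1.7, -2.0, -3.9, 0.8]
[-0.5, 0.5, 1.7, -2.0, -3.9, 0.8]
   -> 0.0 0.0 [ 0.2204  0.5862 -0.2921  2.0699  1.5533  0.2451  0.1575]
[-1.4, 0.4, 0.9, -5.0, -3.5, 0.3]
[-1.3, 0.3, 1.0, -5.0, -3.5, 0.3]
   -> 0.0 0.0 [ 0.573   0.7076 -0.653   2.0759  2.0795  0.2501 -0.1759]
[0.9, -0.0, 1.2, -0.0, -0.0, 0.0]
   -> 0.0 0.0 [ 0.592   0.7522 -0.6911  2.0857  2.1402  0.3023 -0.2161]
```

move_arm([
  [[-2.4, 1.4, 1.7, -2.8, -6, 1.4, 0], [-2.2, 1.4, 2.0, -2.8, -6, 1.4, 0], [-1.9, 1.3, 2.3, -2.8, -6, 1.4, 0], [0, 0, 0, 0, 0, 0, 0]],
])

```text
time_s: 16.02
eef_pos: [0.6374, -0.0856, 0.1799]
tool_rot: [0.185, -0.013, 0.976, -0.111]
wrist_force: [-0.5, -1.0, 0.2]
grip_width: -0.0002
```

Run:
```python
from sim import *
now([.0,0,.2],20,-180,-14)
rows([(.02,0,.17,28,-180,-10,4),(.045,0,.165,35,-180,0,4)])
```

```text
tip box [ 0.0006 -0.0133  0.2052] tilt,roll,yaw [  20.8527  -14.0405 -179.2104] shift cm [0.3051 1.4025 0.1308] turn [-0.0348  0.8276 -0.9962] Fbox [-0.5643 -0.937   0.2072] t 16.025 
q [-0.1216  0.5094  0.1124  1.9957  0.5838  0.315   1.0352]
[-0.2, 0.6, 0.9, -1.0, -1.7, 0.2]
[-0.2, 0.6, 0.9, -1.0, -1.7, 0.2]
[-0.2, 0.6, 0.9, -1.0, -1.7, 0.2]
[-0.1, 0.6, 0.9, -1.0, -1.7, 0.2]
   -> 0.0 0.0 [ 0.2203  0.5862 -0.2919  2.0699  1.5534  0.245   0.1574]
[-0.6, 0.2, 0.4, -2.5, -1.7, 0.2]
[-0.6, 0.2, 0.4, -2.5, -1.7, 0.2]
[-0.6, 0.2, 0.4, -2.5, -1.7, 0.2]
[-0.5, 0.1, 0.5, -2.5, -1.7, 0.2]
   -> 0.0 0.0 [ 0.5797  0.7049 -0.6578  2.0881  2.103   0.2543 -0.1985]
```

move_arm([
  [[-0.2, 0.6, 0.9, -1.0, -1.7, 0.2, 0], [-0.2, 0.6, 0.9, -1.0, -1.7, 0.2, 0], [-0.2, 0.6, 0.9, -1.0, -1.7, 0.2, 0], [-0.1, 0.6, 0.9, -1.0, -1.7, 0.2, 0], [-0.6, 0.2, 0.4, -2.5, -1.7, 0.2, 0], [-0.6, 0.2, 0.4, -2.5, -1.7, 0.2, 0], [-0.6, 0.2, 0.4, -2.5, -1.7, 0.2, 0], [-0.5, 0.1, 0.5, -2.5, -1.7, 0.2, 0]],
])

```text
time_s: 17.02
eef_pos: [0.698, -0.0915, 0.1655]
tool_rot: [0.31, -0.027, 0.95, -0.009]
wrist_force: [0.6, 0.8, -0.5]
grip_width: -0.0001
```

Run:
```python
from sim import *
now([.045,0,.165],35,-180,0)
rows([(.045,0,.162,35,-180,0,3),(.05,0,.145,35,-180,0,2)])
```

```text
tip box [ 0.0538 -0.0297  0.1881] tilt,roll,yaw [  36.0325   -2.9262 -179.2545] shift cm [2.1622 3.1532 1.1937] turn [-2.9194  1.0513 -0.7717] Fbox [ 0.6744  0.6953 -0.4522] t 17.025 
q [ 0.5089  0.6322 -0.5566  2.0632  2.069   0.2629 -0.2315]
[0.8, 1.1, 0.5, -1.0, 0.4, -0.3]
[0.8, 1.0, 0.5, -1.0, 0.4, -0.3]
[0.8, 1.0, 0.5, -1.0, 0.4, -0.3]
   -> 0.0 0.0 [ 0.566   0.7044 -0.6362  2.089   2.1449  0.246  -0.2435]
[0.3, 0.0, 0.8, 0.0, -0.0, 0.0]
[0.3, -0.0, 0.8, 0.0, -0.0, 0.0]
   -> 0.0 0.0 [ 0.576   0.7541 -0.6657  2.0873  2.1917  0.2948 -0.2705]
```

Run:
```python
from sim import *
rows([(.056,-.01,.16,36,-180,-1,3),(.054,-.005,.14,36,-180,0,2),(.05,0,.12,36,-180,0,2)])
```

```text
[0.5, 0.7, 0.8, -0.6, 0.0, -0.2]
[0.5, 0.7, 0.8, -0.6, 0.0, -0.2]
[0.5, 0.7, 0.8, -0.6, 0.0, -0.2]
   -> 0.0 0.0 [ 0.5684  0.7223 -0.6379  2.074   2.1881  0.2705 -0.2738]
[0.7, 0.3, 0.7, -0.5, 0.0, 0.0]
[0.7, 0.3, 0.7, -0.5, 0.0, 0.0]
   -> 0.0 0.0 [ 0.5993  0.7815 -0.6915  2.0906  2.2602  0.3259 -0.3138]
[0.7, 0.3, 0.7, 0.0, 0.0, 0.0]
[0.7, 0.3, 0.7, 0.0, 0.0, 0.0]
   -> 0.0 0.0 [ 0.6097  0.8371 -0.7286  2.1141  2.3203  0.4008 -0.3545]
```

move_arm([
  [[0.5, 0.7, 0.8, -0.6, 0, -0.2, 0], [0.5, 0.7, 0.8, -0.6, 0, -0.2, 0], [0.5, 0.7, 0.8, -0.6, 0, -0.2, 0], [0.7, 0.3, 0.7, -0.5, 0, 0, 0], [0.7, 0.3, 0.7, -0.5, 0, 0, 0]],
])

```text
time_s: 17.65
eef_pos: [0.7023, -0.0798, 0.123]
tool_rot: [0.317, -0.033, 0.948, 0.003]
wrist_force: [-0.2, 0.2, 1.2]
grip_width: 0.0001
```

Run:
```python
from sim import *
a,da=grab('scene','s7.png')
now([.05,0,.11],36,-180,0)
rows([(.05,0,.12,36,-180,0,2),(.046,0,.11,36,-180,0,1)])
flaps('scene',cloud('scene',da))
cv2.imwrite('pics/c8.png',cv2.resize(a[130:270,180:320],(560,560),interpolation=2))
```

```text
tip box [ 0.0578 -0.019   0.1438] tilt,roll,yaw [  36.8284   -1.3173 -179.4962] shift cm [2.7055 1.9942 2.1913] turn [-1.3136  0.8341 -0.5132] Fbox [ 0.6059 -0.4516 -0.1954] t 17.7 
q [ 0.5882  0.7628 -0.6978  2.0889  2.24    0.4018 -0.3329]
[1.1, 1.0, 0.7, -0.7, 0.4, -0.3]
[1.0, 1.0, 0.7, -0.7, 0.4, -0.3]
   -> 0.0 0.0 [ 0.6125  0.839  -0.7334  2.1143  2.3156  0.4041 -0.3483]
[0.9, -0.0, 0.6, -0.0, -0.0, 0.0]
   -> 0.0 0.0 [ 0.6219  0.8663 -0.7486  2.1287  2.3486  0.4387 -0.367 ]
scene far n 628 ang med 0.6679235804706657 minx 0.030211563832756725 zmax 0.19998058568655996
scene near n 600 ang 1.8755817729726045 zmax 0.2365016172883192 xmin -0.149261802641676 res 0.0021415311480719916
```

View pics/c8.png

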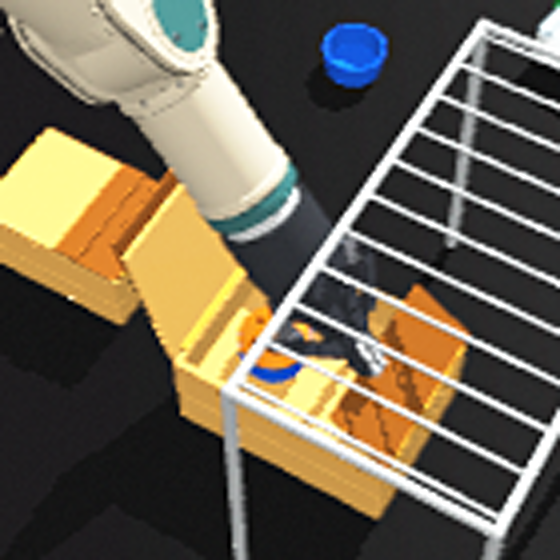

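The tilted fingers pass under the shelf with their tip at (370,355), just above the far flap's edge. I'll press down in small steps and watch the force.

move_arm([
  [[0.6, 0.5, 0.7, -0.6, 0, -0.2, 0], [0.7, 0.5, 0.7, -0.6, 0, -0.2, 0], [0.7, 0.3, 0.5, 0, 0, 0, 0]],
])

```text
time_s: 18.08
eef_pos: [0.6969, -0.0676, 0.0933]
tool_rot: [0.317, -0.04, 0.948, 0.012]
wrist_force: [0.0, -2.1, 2.0]
grip_width: 0.0002
```

Run:
```python
from sim import *
a,da=grab('scene','s8.png')
now([.048,0,.105],36,-180,0); flaps('scene',cloud('scene',da))
```

```text
tip box [ 0.0532 -0.0062  0.1143] tilt,roll,yaw [  36.8467   -0.0929 -179.9317] shift cm [1.0191 0.6264 0.4273] turn [-0.0924  0.8468 -0.069 ] Fbox [ 0.5159 -0.3273  0.1024] t 18.125 
q [ 0.6087  0.8399 -0.7507  2.1149  2.3214  0.4792 -0.374 ]
scene far n 619 ang med 0.1575204253688168 minx 0.030006996146828044 zmax 0.17876027855352028
scene near n 563 ang 1.8719828406647574 zmax 0.23849482505571795 xmin -0.14914540047587452 res 0.002083252693556128
```

move_arm([
  [[0.4, 0.3, 0.3, 0, 0, 0, 0], [0.3, 0.2, 0.3, 0, 0, 0, 0], [0.2, 0, 0.2, 0, 0, 0, 0]],
])

```text
time_s: 18.5
eef_pos: [0.6941, -0.0632, 0.0847]
tool_rot: [0.32, -0.04, 0.947, 0.01]
wrist_force: [-19.0, -3.6, 31.7]
grip_width: 0.0
```

Run:
```python
from sim import *
a,da=grab('scene','s9.png')
now([.048,0,.103],36,-180,0); flaps('scene',cloud('scene',da))
```

```text
tip box [ 0.0517 -0.0024  0.107 ] tilt,roll,yaw [ 37.3264  -0.4532 179.8558] shift cm [0.6047 0.2618 0.088 ] turn [-0.4549  1.3258  0.1389] Fbox [-15.4568  -2.2661  26.4596] t 18.55 
q [ 0.6091  0.8638 -0.7693  2.1309  2.3501  0.5287 -0.3948]
scene far n 480 ang med 0.036848718228139135 minx 0.030267093047421218 zmax 0.15840954631729942
scene near n 569 ang 1.8732390535732573 zmax 0.23697729790956779 xmin -0.15002321171225022 res 0.0022673015138470103
```

Hard contact (about 32 N) with the flap angle at ~0, so the far flap is down. Back off along the tool axis.

move_arm([
  [[0, 0, -0.8, 0, 0, 0, 0], [0, 0, -2.5, 0, 0, 0, 0], [0, 0, -4, 0, 0, 0, 0], [0, 0, -4, 0, 0, 0, 0], [0, 0, -2.5, 0, 0, 0, 0], [-2.2, 0, -3, 0, 0, 0, 0], [-2.2, 0, -3, 0, 0, 0, 0], [0, 0, 0, 0, 0, 0, 0]],
])

```text
time_s: 19.55
eef_pos: [0.6039, -0.0676, 0.2513]
tool_rot: [0.317, -0.041, 0.947, 0.009]
wrist_force: [0.4, 0.3, 0.3]
grip_width: -0.0002
```

Run:
```python
from sim import *
a,da=grab('scene','s10.png');b,d=grab('top','t10.png')
flaps('scene',cloud('scene',da));flaps('top',cloud('top',d))
B=tobox(cloud('scene',da)).reshape(-1,3);s=B[(B[:,0]>.045)&(B[:,0]<.09)&(abs(B[:,1])<.06)&(B[:,2]<.2)];print('far z',np.percentile(s[:,2],[5,50,95]),len(s))
now([-.06,0,.29],36,-180,0)
rows([(-.09,0,.30,36,-180,0,2),(-.21,0,.30,36,-180,0,3),(-.21,0,.20,36,-180,0,3),(-.15,0,.19,36,-180,0,2),(-.105,0,.195,36,-180,0,2),(-.069,0,.19,36,-180,0,2),(-.034,0,.17,36,-180,0,2),(-.01,0,.14,36,-180,0,2),(-.0,0,.1,36,-180,0,2)])
cv2.imwrite('pics/c9.png',cv2.resize(a[130:270,180:320],(560,560),interpolation=2))
```

```text
scene far n 395 ang med 0.0024597270235670542 minx 0.034241924260794115 zmax 0.10558372069270616
scene near n 748 ang 1.8716547280337918 zmax 0.23558184505777457 xmin -0.14813430063938068 res 0.0019680915835109205
top far n 643 ang med 0.030568066170736995 minx 0.031737677342751916 zmax 0.10970640121968422
top near n 123 ang 1.8888004017980706 zmax 0.23814650271232551 xmin -0.14858609669622852 res 0.0020618406209528344
far z [0.0959 0.0993 0.1033] 391
tip box [-0.0391  0.0009  0.2718] tilt,roll,yaw [ 36.8279  -0.4276 179.6971] shift cm [ 0.6273 -0.0866 -2.7104] turn [-0.4298  0.8268  0.2998] Fbox [-0.245   0.8528 -0.6593] t 19.65 
q [ 0.8078  0.4341 -0.894   2.2184  1.6704  0.2464  0.1443]
[1.2, -0.0, -2.7, -0.2, 0.4, 0.1]
[1.2, -0.0, -2.6, -0.2, 0.4, 0.1]
   -> 0.0 0.0 [ 1.1551  0.4287 -1.2137  2.2855  1.3314  0.2597  0.5463]
[3.2, -0.0, -2.4, 0.0, 0.0, 0.0]
[3.2, 0.0, -2.4, 0.0, 0.0, -0.0]
[3.2, -0.0, -2.4, 0.0, 0.0, 0.0]
   -> 40.13 7.7 [ 1.1924  0.2842 -1.2137  2.442   1.3942  0.2597  0.3998]
[2.0, -0.0, 2.7, 0.0, 0.0, 0.0]
[2.0, -0.0, 2.7, 0.0, 0.0, 0.0]
[2.0, -0.0, 2.7, 0.0, 0.
[... 202 characters left out ...]
1  0.2547 -0.5611]
[-2.0, 0.0, 1.1, 0.0, 0.0, 0.0]
[-2.0, 0.0, 1.1, 0.0, 0.0, 0.0]
   -> 0.0 0.0 [ 0.8383  0.5749 -0.8351  2.4324  2.5202  0.3552 -0.5898]
[-1.3, 0.0, 1.3, 0.0, 0.0, 0.0]
[-1.3, -0.0, 1.3, 0.0, 0.0, 0.0]
   -> 0.0 0.0 [ 0.7602  0.595  -0.7738  2.3537  2.4733  0.3231 -0.5543]
[-0.8, -0.0, 1.8, 0.0, 0.0, 0.0]
[-0.8, -0.0, 1.8, 0.0, 0.0, 0.0]
   -> 0.0 0.0 [ 0.6905  0.6613 -0.7303  2.2887  2.4566  0.3441 -0.5337]
[-0.1, 0.0, 1.9, 0.0, 0.0, 0.0]
[-0.1, 0.0, 1.9, 0.0, 0.0, 0.0]
   -> 0.0 0.0 [ 0.652   0.7508 -0.7176  2.2516  2.478   0.4042 -0.534 ]
[0.8, 0.0, 1.9, 0.0, 0.0, 0.0]
[0.8, -0.0, 1.9, 0.0, 0.0, 0.0]
   -> 0.0 0.0 [ 0.638   0.8621 -0.7235  2.2461  2.538   0.5035 -0.5535]
```

View pics/c9.png

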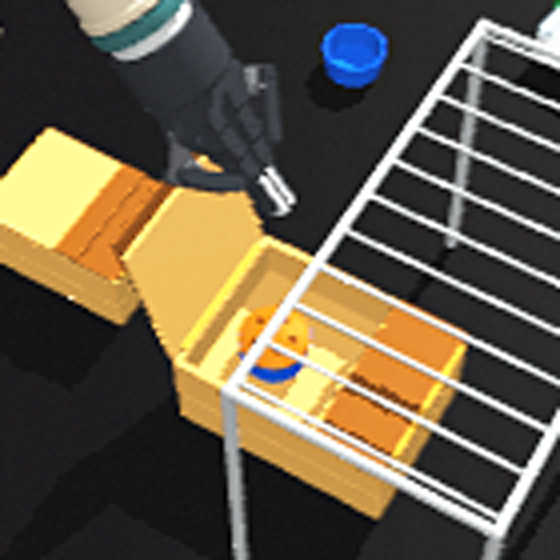

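The far flap is flat (top at z = 0.099), the muffin is upright, and nothing else has moved. Next is the near flap, approached from the robot's side with less tilt.

Run:
```python
from sim import *
import io,contextlib
for T in(20,12,5):
    q=env.observe()['joint_pos'];print('T',T)
    for c in((-.06,.29,30,4),(-.08,.31,(30+T)/2,4),(-.10,.31,T,4),(-.20,.31,T,8),(-.205,.19,T,8),(-.16,.19,T,4),(-.11,.195,T,4),(-.069,.19,T,4),(-.034,.165,T,4),(-.02,.135,T,4),(-.015,.1,T,4)):
        qp=q;q,e,a=path(q,[c[0],0,c[1]],c[2],-180,0,n=c[3]*2);print(c,round(e,1),round(a,1),q,'dmax',abs(q-qp).max().round(2))
```

```text
T 20
(-0.06, 0.29, 30, 4) 0.0 0.0 [ 1.0369  0.5212 -1.2104  2.1517  1.0979  0.4575  0.7604] dmax 0.62
(-0.08, 0.31, 25.0, 4) 0.0 0.0 [ 1.0673  0.4646 -1.2325  2.0897  0.7944  0.5618  1.0356] dmax 0.3
(-0.1, 0.31, 20, 4) 0.0 0.0 [ 1.0604  0.4556 -1.2316  2.056   0.6876  0.6653  1.1264] dmax 0.11
(-0.2, 0.31, 20, 8) 0.0 0.0 [ 1.3551  0.1883 -1.235   2.2491  0.1881  0.503   1.6774] dmax 0.55
(-0.205, 0.19, 20, 8) 0.0 0.0 [ 0.9449  0.4514 -0.8941  2.4376  1.2831  0.2464  0.6056] dmax 1.1
(-0.16, 0.19, 20, 4) 0.0 0.0 [ 0.893   0.5158 -0.9215  2.3425  1.2247  0.3301  0.6385] dmax 0.1
(-0.11, 0.195, 20, 4) 0.0 0.0 [ 0.8528  0.5808 -0.9618  2.2273  1.1512  0.429   0.7007] dmax 0.12
(-0.069, 0.19, 20, 4) 0.0 0.0 [ 0.7959  0.6387 -0.9513  2.1379  1.1402  0.4819  0.717 ] dmax 0.09
(-0.034, 0.165, 20, 4) 0.0 0.0 [ 0.7165  0.7051 -0.8865  2.0757  1.1967  0.4818  0.6762] dmax 0.08
(-0.02, 0.135, 20, 4) 0.0 0.0 [ 0.6556  0.7505 -0.8093  2.0621  1.2864  0.4421  0.5979] dmax 0.09
(-0.015, 0.1, 20, 4) 0.0 0.0 [ 0.5942  0.7925 -0.7155  2.0674  1.4238  0.3827  0.4686] dmax 0.14
T 12
(-0.06, 0.29, 30, 4)
[... 1415 characters left out ...]
0.9214  1.3111] dmax 0.22
(-0.205, 0.19, 5, 8) 0.0 0.0 [ 0.8619  0.5301 -0.9503  2.2316  0.7456  0.6251  1.0567] dmax 0.3
(-0.16, 0.19, 5, 4) 0.0 0.0 [ 0.796   0.583  -0.9327  2.1287  0.7463  0.6861  1.0522] dmax 0.1
(-0.11, 0.195, 5, 4) 0.0 0.0 [ 0.737   0.6358 -0.9261  2.0043  0.7365  0.7655  1.0663] dmax 0.12
(-0.069, 0.19, 5, 4) 0.0 0.0 [ 0.6813  0.6897 -0.9063  1.9076  0.7457  0.8121  1.0699] dmax 0.1
(-0.034, 0.165, 5, 4) 0.0 0.0 [ 0.6215  0.7582 -0.8647  1.8401  0.7819  0.8137  1.0537] dmax 0.07
(-0.02, 0.135, 5, 4) 0.0 0.0 [ 0.5851  0.8077 -0.8234  1.8264  0.8235  0.7789  1.0258] dmax 0.05
(-0.015, 0.1, 5, 4) 0.0 0.0 [ 0.554   0.8537 -0.7749  1.835   0.8742  0.7234  0.9863] dmax 0.06
```

Run:
```python
from sim import *
rows([(-.07,0,.30,30,-180,0,3),(-.10,0,.31,12,-180,0,3),(-.215,0,.31,12,-180,0,3),(-.22,0,.19,12,-180,0,4)])
```

```text
[0.4, -0.0, -1.4, -0.1, 2.3, 0.1]
[0.4, -0.0, -1.4, -0.1, 2.3, 0.1]
[0.5, -0.0, -1.3, -0.1, 2.3, 0.1]
   -> 0.0 0.0 [ 1.0766  0.4875 -1.2314  2.1591  1.0217  0.4473  0.8303]
[1.0, -0.0, -0.8, 0.0, 6.0, -0.0]
[1.1, 0.0, -0.7, 0.0, 6.0, 0.0]
[1.1, -0.0, -0.6, 0.0, 6.0, 0.0]
   -> 0.0 0.0 [ 0.9719  0.5255 -1.2279  1.9367  0.6617  0.8913  1.1332]
[3.7, -0.0, -0.8, -0.0, -0.0, 0.0]
[3.7, -0.0, -0.8, 0.0, -0.0, -0.0]
[3.7, -0.0, -0.8, -0.0, -0.0, 0.0]
   -> 0.0 0.0 [ 1.2666  0.2499 -1.2343  2.169   0.3147  0.7067  1.5186]
[0.7, 0.0, 2.9, 0.0, 0.0, 0.0]
[0.7, -0.0, 2.9, 0.0, 0.0, 0.0]
[0.7, -0.0, 2.9, 0.0, 0.0, -0.0]
[0.7, 0.0, 2.9, 0.0, 0.0, 0.0]
   -> 0.0 0.0 [ 0.8342  0.4124 -0.7811  2.3583  0.7074  0.3545  1.1491]
```

move_arm([
  [[0.4, 0, -1.4, -0.1, 2.3, 0.1, 0], [0.4, 0, -1.4, -0.1, 2.3, 0.1, 0], [0.5, 0, -1.3, -0.1, 2.3, 0.1, 0], [1.0, 0, -0.8, 0, 6, 0, 0], [1.1, 0, -0.7, 0, 6, 0, 0], [1.1, 0, -0.6, 0, 6, 0, 0], [3.7, 0, -0.8, 0, 0, 0, 0], [3.7, 0, -0.8, 0, 0, 0, 0]],
])

```text
time_s: 20.65
eef_pos: [0.4527, -0.0845, 0.2685]
tool_rot: [0.095, -0.041, 0.995, 0.001]
wrist_force: [-0.6, -0.6, 0.3]
grip_width: 0.0
```

Run:
```python
from sim import *
now([-.215,0,.31],12,-180,0)
rows([(-.22,0,.31,12,-180,0,2),(-.22,0,.20,12,-180,0,4)])
```

```text
tip box [-0.1789 -0.003   0.296 ] tilt,roll,yaw [  10.9024   -0.3835 -179.8758] shift cm [ 3.2295  0.2949 -2.0563] turn [-0.3847 -1.0972 -0.1206] Fbox [-0.6492 -0.5453  0.291 ] t 20.65 
q [ 1.0787  0.3691 -1.2121  2.0808  0.5032  0.7894  1.2428]
[1.9, 0.1, -1.1, -0.2, -0.5, -0.1]
[1.8, 0.2, -1.1, -0.2, -0.5, -0.1]
   -> 0.0 0.0 [ 1.2843  0.2346 -1.2343  2.178   0.2899  0.7006  1.5494]
[0.6, -0.0, 2.7, 0.0, 0.0, 0.0]
[0.6, -0.0, 2.7, 0.0, 0.0, 0.0]
[0.6, -0.0, 2.7, 0.0, 0.0, 0.0]
[0.6, -0.0, 2.7, 0.0, 0.0, 0.0]
   -> 0.0 0.0 [ 0.8685  0.3958 -0.8202  2.3457  0.6562  0.3837  1.1971]
```

move_arm([
  [[2, 0.2, -0.3, -0.3, -0.5, -0.1, 0], [1.8, 0.1, 0, 0, -0.5, 0, 0], [0.6, 0, 2.7, 0, 0, 0, 0], [0.6, 0, 2.7, 0, 0, 0, 0], [0.6, 0, 2.7, 0, 0, 0, 0], [0.4, 0, 2, 0, 0, 0, 0], [0, 0, 0, 0, 0, 0, 0]],
])

```text
time_s: 21.52
eef_pos: [0.4032, -0.0922, 0.149]
tool_rot: [0.095, -0.04, 0.995, -0.001]
wrist_force: [-0.0, 0.1, 0.4]
grip_width: 0.0003
```

Run:
```python
from sim import *
now([-.22,0,.195],12,-180,0)
rows([(-.16,0,.195,12,-180,0,4),(-.10,0,.195,12,-180,0,5)])
```

```text
tip box [-0.2289 -0.0063  0.1764] tilt,roll,yaw [  10.9419   -0.6428 -179.7918] shift cm [-1.2714  0.6447 -1.6614] turn [-0.6447 -1.0569 -0.2022] Fbox [-0.0159  0.1411  0.3714] t 21.525 
q [ 0.7999  0.4281 -0.8125  2.3603  0.8254  0.3981  0.9601]
[-1.8, 0.2, -0.1, -0.2, -0.3, -0.1]
[-1.8, 0.2, -0.1, -0.2, -0.3, -0.1]
[-1.8, 0.2, -0.1, -0.2, -0.3, -0.1]
[-1.8, 0.2, -0.1, -0.2, -0.3, -0.1]
   -> 0.0 0.0 [ 0.8123  0.5054 -0.8693  2.2223  0.783   0.4852  1.0423]
[-1.2, 0.0, 0.2, 0.0, 0.0, -0.0]
[-1.2, 0.0, 0.2, 0.0, 0.0, 0.0]
[-1.2, -0.0, 0.2, 0.0, 0.0, 0.0]
[-1.2, 0.0, 0.2, 0.0, 0.0, 0.0]
[-1.2, 0.0, 0.2, 0.0, 0.0, -0.0]
   -> 0.0 0.0 [ 0.7329  0.578  -0.8548  2.0841  0.7796  0.569   1.0411]
```

move_arm([
  [[-1.8, 0.2, -0.1, -0.2, -0.3, -0.1, 0], [-1.8, 0.2, -0.1, -0.2, -0.3, -0.1, 0], [-1.8, 0.2, -0.1, -0.2, -0.3, -0.1, 0], [-1.5, 0.1, 0.1, 0, -0.3, 0, 0], [-1.0, 0, 0.2, 0, 0, 0, 0], [-1.0, 0, 0.2, 0, 0, 0, 0], [-1.0, 0, 0.2, 0, 0, 0, 0]],
])

```text
time_s: 22.4
eef_pos: [0.5088, -0.0764, 0.1698]
tool_rot: [0.109, -0.043, 0.993, 0.003]
wrist_force: [-0.7, -0.3, 0.8]
grip_width: 0.0
```

Run:
```python
from sim import *
a,da=grab('scene','s11.png');flaps('scene',cloud('scene',da))
now([-.1,0,.195],12,-180,0)
rows([(-.07,0,.19,12,-180,0,3),(-.035,0,.17,12,-180,0,3)])
```

```text
scene far n 407 ang med 0.011638496291782199 minx 0.03417259750951118 zmax 0.10579395854948737
scene near n 655 ang 1.726530129388924 zmax 0.2595378972158887 xmin -0.14759150155016668 res 0.005891989684985142
tip box [-0.1213  0.0003  0.1975] tilt,roll,yaw [ 12.6659  -0.0929 179.9446] shift cm [-1.9877 -0.0246  0.7101] turn [-0.0932  0.6659  0.0549] Fbox [ 1.8769 -0.4374  0.0427] t 22.45 
q [ 0.7281  0.5216 -0.8561  2.1211  0.7593  0.5552  1.0097]
[-1.6, -0.0, 0.6, -0.0, 0.2, 0.0]
[-1.6, -0.0, 0.6, -0.0, 0.2, 0.0]
[-1.6, -0.0, 0.6, -0.0, 0.2, 0.0]
   -> 0.0 0.0 [ 0.6873  0.618  -0.8338  2.0172  0.783   0.5977  1.0417]
[-1.0, 0.0, 0.9, 0.0, -0.0, 0.0]
[-1.0, -0.0, 0.9, -0.0, 0.0, 0.0]
[-1.0, 0.0, 0.9, 0.0, -0.0, 0.0]
   -> 0.0 0.0 [ 0.6253  0.6818 -0.7919  1.949   0.8155  0.6052  1.0209]
```

move_arm([
  [[-1.6, 0, 0.6, 0, 0, 0, 0], [-1.6, 0, 0.6, 0, 0, 0, 0], [-1.6, 0, 0.6, 0, 0, 0, 0], [-1.0, 0, 0.9, 0, 0, 0, 0], [-1.0, 0, 0.9, 0, 0, 0, 0], [-1.0, 0, 0.9, 0, 0, 0, 0]],
])

```text
time_s: 23.2
eef_pos: [0.5981, -0.0692, 0.1402]
tool_rot: [0.108, -0.043, 0.993, 0.003]
wrist_force: [-1.2, 0.1, 0.8]
grip_width: 0.0001
```

```bash
cat >> sim.py <<'E'
def near2(P):
    B=tobox(P).reshape(-1,3);s=B[(abs(B[:,1])<.07)&(abs(B[:,1])>.03)&(B[:,0]>-.09)&(B[:,0]<.045)&(B[:,2]>.1)&(B[:,2]<.26)]
    a=np.arctan2(s[:,2]-.098,s[:,0]+.1);print('near ang pct',np.percentile(a,[10,50,90]),len(s))
E
python3 - <<'E'
from sim import *
a,da=grab('scene','s12.png');near2(cloud('scene',da))
now([-.035,0,.165],12,-180,0)
rows([(-.025,0,.14,12,-180,0,2),(-.02,0,.12,12,-180,0,2),(-.018,0,.108,12,-180,0,2)])
cv2.imwrite('pics/c10.png',cv2.resize(a[130:270,180:320],(560,560),interpolation=2))
E
```

```text
near ang pct [0.7236 0.7546 1.2294] 420
tip box [-0.032  -0.0001  0.167 ] tilt,roll,yaw [ 12.457   -0.0811 179.9877] shift cm [0.3607 0.0098 0.1289] turn [-0.0812  0.457   0.0119] Fbox [ 2.5955 -0.3022 -1.1107] t 23.25 
q [ 0.5965  0.6694 -0.7835  1.9298  0.8135  0.6251  0.985 ]
[-0.0, 0.0, 1.4, -0.0, 0.2, 0.0]
[-0.0, 0.0, 1.4, -0.0, 0.2, 0.0]
   -> 0.0 0.0 [ 0.5817  0.7276 -0.7371  1.9476  0.8726  0.5582  0.9729]
[-0.0, 0.0, 1.0, 0.0, -0.0, 0.0]
[-0.0, -0.0, 1.0, -0.0, -0.0, 0.0]
   -> 0.0 0.0 [ 0.5532  0.7556 -0.6975  1.9481  0.9084  0.5236  0.9419]
[0.0, -0.0, 0.6, 0.0, 0.0, 0.0]
[0.0, -0.0, 0.6, 0.0, 0.0, -0.0]
   -> 0.0 0.0 [ 0.5366  0.7714 -0.6729  1.9501  0.9305  0.5012  0.9223]
```

View pics/c10.png

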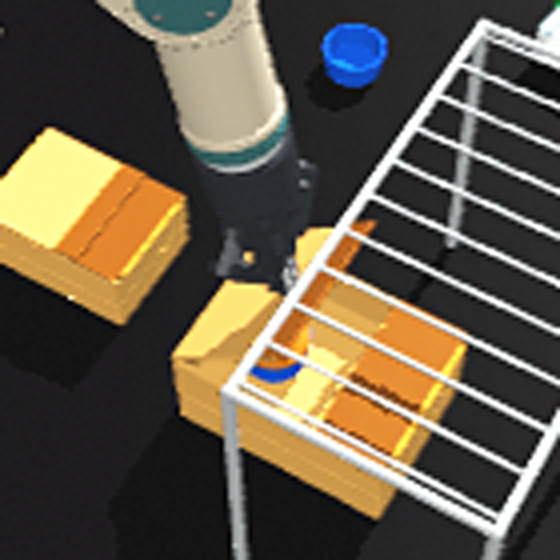

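The picture (11 viewed) shows the near flap folded halfway to ≈0.75 rad, with the fingertip on its outer face at (290,270) below the shelf edge. Press down along the tool.

move_arm([
  [[0, 0, 1.4, 0, 0, 0, 0], [0, 0, 1.4, 0, 0, 0, 0], [0, 0, 1.0, 0, 0, 0, 0], [0, 0, 0.9, 0, 0, 0, 0], [0, 0, 0.4, 0, 0, 0, 0]],
])

```text
time_s: 23.88
eef_pos: [0.6117, -0.0676, 0.0865]
tool_rot: [0.109, -0.043, 0.993, 0.004]
wrist_force: [-0.5, -0.1, 0.7]
grip_width: -0.0002
```

Run:
```python
from sim import *
a,da=grab('scene','s13.png');near2(cloud('scene',da))
now([-.02,0,.103],12,-180,0)
```

```text
near ang pct [0.1126 0.1611 1.1173] 746
tip box [-0.02    0.0001  0.1135] tilt,roll,yaw [ 12.4874  -0.0512 179.9679] shift cm [ 0.2533 -0.0065  1.0263] turn [-0.0514  0.4874  0.0319] Fbox [ 0.8468 -0.7535 -0.466 ] t 23.925 
q [ 0.5229  0.7454 -0.683   1.939   0.9216  0.5336  0.8922]
```

move_arm([
  [[0, 0, 0.4, 0, 0, 0, 0], [0, 0, 0.3, 0, 0, 0, 0], [0, 0, 0.2, 0, 0, 0, 0]],
])

```text
time_s: 24.3
eef_pos: [0.6132, -0.0676, 0.0775]
tool_rot: [0.109, -0.043, 0.993, 0.004]
wrist_force: [-6.5, -0.9, 15.8]
grip_width: -0.0003
```

move_arm([
  [[0, 0, 0.2, 0, 0, 0, 0], [0, 0, 0.1, 0, 0, 0, 0]],
])

```text
time_s: 24.55
eef_pos: [0.6133, -0.0676, 0.0777]
tool_rot: [0.109, -0.043, 0.993, 0.002]
wrist_force: [-5.3, 0.5, 10.4]
grip_width: 0.0001
```

Run:
```python
from sim import *
a,da=grab('scene','s14.png')
now([-.02,0,.103],12,-180,0)
B=tobox(cloud('scene',da)).reshape(-1,3)
for lo in np.arange(-.1,.1,.02):
    s=B[(B[:,0]>lo)&(B[:,0]<lo+.02)&(abs(B[:,1])<.068)&(B[:,1]<-.03)&(B[:,2]<.2)]
    if len(s)>3: print(round(lo,2),np.median(s[:,2]).round(4),len(s))
```

```text
tip box [-0.0183  0.      0.1049] tilt,roll,yaw [ 12.5205  -0.2739 179.9392] shift cm [0.2365 0.0101 0.1525] turn [-0.2742  0.5203  0.0595] Fbox [-6.3938 -0.3574 11.9819] t 24.6 
q [ 0.5066  0.7559 -0.662   1.9409  0.9438  0.518   0.8704]
-0.1 0.0996 58
-0.08 0.0991 59
-0.06 0.1023 49
-0.04 0.1026 93
-0.02 0.1001 57
0.0 0.1011 53
0.02 0.1035 58
0.04 0.0999 58
0.06 0.0992 56
0.08 0.0983 87
```

Flat: the leaf is at z ≈ 0.100 and the lip at 0.1035. Retreat along the tool axis.

move_arm([
  [[0, 0, -0.6, 0, 0, 0, 0], [0, 0, -2.5, 0, 0, 0, 0], [0, 0, -4, 0, 0, 0, 0], [0, 0, -4, 0, 0, 0, 0], [2, 0, -4, 0, 0, 0, 0], [3, 0, -3, 0, 0, 0, 0], [0, 0, 0, 0, 0, 0, 0], [0, 0, 0, 0, 0, 0, 0]],
])

```text
time_s: 25.6
eef_pos: [0.5243, -0.075, 0.2494]
tool_rot: [0.11, -0.043, 0.993, 0.002]
wrist_force: [0.3, 0.8, -0.7]
grip_width: 0.0004
```

Run:
```python
from sim import *
a,da=grab('scene','s15.png');b,db=grab('top','t15.png');now([-.02,0,.3],12,-180,0)
for n,d in(('scene',da),('top',db)):
  B=tobox(cloud(n,d)).reshape(-1,3);print(n)
  for lo in np.arange(-.1,.1,.02):
    s=B[(B[:,0]>lo)&(B[:,0]<lo+.02)&(abs(B[:,1])<.068)&(B[:,2]<.2)]
    if len(s)>3: print(round(lo,2),np.median(s[:,2]).round(4),np.percentile(s[:,2],98).round(3),len(s))
def m(im,n,d):
    # green, blue, orange objects outside box
    W=cloud(n,d);h=cv2.cvtColor(im,cv2.COLOR_BGR2HSV);bl=cv2.inRange(h,(100,120,50),(130,255,255))>0
    return W[bl&(W[...,1]>.1)].mean(0)
print('cup',m(cv2.imread('pics/scene0.png'),'scene',np.load('pics/scene0.png.npy')),m(a,'scene',da))
cv2.imwrite('pics/c11.png',np.hstack([cv2.resize(a[100:340,110:370],(400,370)),cv2.resize(b[90:290,150:366],(400,370))]))
```

```text
tip box [-0.1076  0.0009  0.2762] tilt,roll,yaw [ 12.5781  -0.3019 179.9071] shift cm [-9.0387 -0.0885 -0.4154] turn [-0.3023  0.5779  0.0914] Fbox [-0.2613 -0.559  -0.934 ] t 25.7 
q [ 0.8353  0.4475 -1.0068  1.9876  0.5715  0.7521  1.1818]
scene
-0.1 0.0997 0.105 190
-0.08 0.0992 0.104 203
-0.06 0.0995 0.103 106
-0.04 0.0995 0.105 167
-0.02 0.0993 0.104 178
0.0 0.1012 0.108 168
0.02 0.1031 0.108 187
0.04 0.1 0.107 191
0.06 0.0989 0.104 184
0.08 0.0975 0.104 304
top
-0.1 0.1009 0.105 23
-0.08 0.1007 0.105 79
-0.06 0.1007 0.106 189
-0.04 0.1007 0.105 315
-0.02 0.1009 0.107 328
0.0 0.1026 0.109 341
0.02 0.1048 0.11 319
0.04 0.1017 0.108 296
0.06 0.1002 0.106 273
0.08 0.1008 0.107 169
cup [0.4275 0.2806 0.0118] [0.4277 0.2804 0.0121]
```

View pics/c11.png

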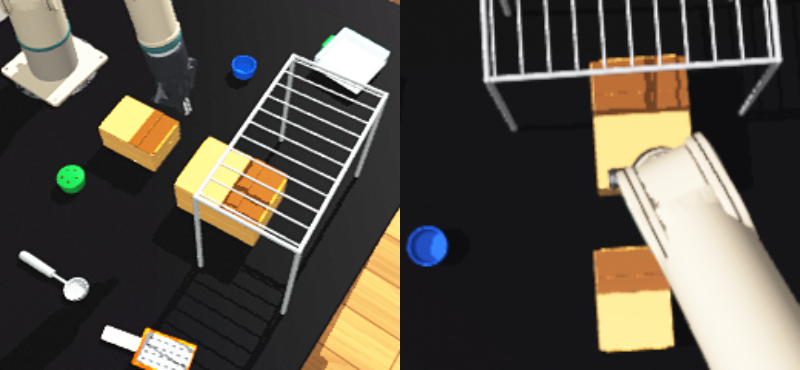

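Both flaps lie flat, with the lip over the far leaf, and the arm is clear. Handing in.

```bash
python3 -c "
from rig import env
print(env.close_job(), env.observe()['time_s'])"
```

```text
the job is handed in; nothing more can be done
the job is handed in; nothing more can be done
```

The lunch is packed and handed in at about 26 s of the 64 s allowed. The muffin stands upright on the box floor, the far flap was folded down first, and the near flap followed with its lip over the far one.

**Last checks**
- **Flaps:** the depth readings put both leaves at about z = 0.100 m. The lip strip reads 0.103–0.105 m, as it should when it lies over the far leaf.
- **Muffin:** it was still upright when last seen, just before the near flap was closed. It cannot be seen now.
- **Robot and other items:** the arm touches nothing, with wrist force around 1 N (noise). The empty cup is within 0.3 mm of its starting place. In the last picture the sandwich case, spoon, grater and shelf look untouched.

**What went wrong or disagreed**
- **First grasp missed:** the fingers closed over the muffin's dome. The camera showed the fingertips end about 28 mm short of the reported TCP, and with that corrected the second grasp held. The muffin stayed standing.
- **First tilted approach stopped early:** joint 6 reached its lower limit under the shelf at 29°, so I re-oriented the wrist. I saw no contact with the shelf, but clearance there was only 1–4 cm by estimate.
- **Far flap press harder than planned:** the last press peaked at about 37 N at the wrist, through the fingertips, when the flap met the rim. The near flap was pressed with about 17 N.

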